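Load the tube blocks into a covered dry block heater

ROBOT

A 6-joint arm with a two-finger parallel gripper is mounted at the origin on the work surface. World frame = base frame: x ahead of the robot, y to its left, z up, the work surface at z = 0. Lengths are in m, angles in rad, forces in N, time in s.
With the tool pointing down it reaches from about 0.25 to 0.775 m from the base axis. Payload 4 kg.
Tool frame: the origin (TCP) lies on the centre line of the jaws, within the pads' length; the fingertips stand robot.tips_ahead ahead of it and the grasp point (between the pads) lies 8 mm behind it (robot.tips_ahead is the distance from the TCP to the fingertips, in m); z points along the fingers, y is the line along which they close (so a half turn about z gives the same grasp; the last joint's range is limited). The gripper opens to 94 mm and grips with 3 to 60 N. Pads are 16 mm wide; open, the fingers measure 119 mm over their backs; the gripper's body (75 mm by 177 mm) begins 78 mm behind the grasp point.
Start: joints at [-1.329, 0.087, 1.371, -0, 1.684, -0.103], TCP at [0.186, -0.518, 0.217] pointing down, gripper open.
Joint ranges: [-3.1, 3.1], [-0.76, 2.03], [0.27, 2.55], [-1.08, 4.22], [0.17, 2.65], [-2.57, 2.57]. Speed limits (rad/s): [2.79, 2.79, 3.14, 3.14, 3.14, 3.14].

INTERFACE

Orientations are given as [roll, pitch, yaw] about the fixed x, y, z axes, in that order (R = Rz(yaw) Ry(pitch) Rx(roll)).
In Python, from bench import robot, snapshot, close_job, spotter gives the robot as it stands. The module is installed in compiled form; this text tells all that it offers.
- The arm moves only by the tool servo_tool, never from a script. Its argument "commands" is one flat list of numbers, 7 for each row, row after row: the shift along the tool's x, y, z in m, then the turn, a rotation vector about the tool's x, y, z in degrees, then the finger opening in m, from 0 to 0.094. In form: [x, y, z, ax, ay, az, grip, x, y, z, ax, ay, az, grip, ...]. A call has 1 to 10 rows; each row is the pose to reach, as a shift and turn from the pose commanded when the call began, along the tool's axes at that moment; what a row does not reach only later rows make up. A row lasts 1/8 s, in which the tool goes at most 62.5 mm and 10.7 degrees, less where a joint would pass 70% of its speed; a pose out of reach is approached as far as the arm can. A call with a gripper value outside its range is refused whole. The fingers move at their own pace and stop on an object; the grip force is fixed at half the most. Time passes only in rows, so rows that repeat a pose let the fingers close. It gives the time, the measured TCP pose, the force, the opening and the grip force at its end, in the units of the state.
- robot.get_obs(): the state, without advancing time (a new reading comes with each control period).
- snapshot(name): name is "scene" or "top"; returns a dict with "img" (420x560x3 uint8, blue, green, red), "camera_matrix" (3x3 intrinsics, pixels), "k1" (the pictures are not rectified: a ray, as slopes to the right and down, at radius r is drawn at 1 + k1 r^2 times it, then the intrinsics apply), "extrinsics" (4x4, takes a point from camera to world coordinates). Camera axes: x right, y down, z forward; pixel columns grow to the right and rows downward; lengths in m; the calibration is good to about 2 mm. A picture is of the moment at which its call begins. There is no depth.
- close_job(): hands the job in; it is judged then, once.
Trained networks look in a picture, given as the dict that the camera call returned (one of the last four; its "shot" number tells which), for a name from the list of things; names that differ only in an ending like _2 or _b are one class to them, and where a whole thing is asked for, a point or a joint stands for the part that bears it (a point fixed in the world has none). Each returns a list of dicts, best first, with "conf" (0 to 1); they miss things now and then, are a little off and sometimes report something else, mostly with a low value. They report only what shows in the picture. A call takes as long as a camera call. They do not tell look-alikes from the thing itself.
- spotter.trace(name, picture): "region" (420x560 bool, what is visible of it) and "box" ([left, top, width, height] in pixels, round what is visible of it).
The state is a dict: "time": time; "joint_positions": joint angles; "qvel": joint speeds; "joint_torque": joint torques, N m; "tool_pos": TCP position; "ee_rot": TCP orientation; "wrist_force": force on the tool from outside, world axes, zero at the start; "wrist_torque": the same for the moment, N m; "width": finger opening in m; "finger_force": force on a finger pad.
Only numpy, scipy, OpenCV 4.12 (cv2) and the standard library are available. Lean on these libraries where they do the work, as an engineer would, in place of code of your own. Each camera call takes 0.05 s, during which the arm holds its last target. There are 200 camera calls.

TASK

Get the dry block heater ready: draw the thermometer out through the lid and hang it upright in the notch of the rest on the heater's side, then lift the clear lid off and set it down on the sheet of white bench paper. Put every tube block that stands on the bench into a well of its own, pressed fully home so that its top is flush with the deck, and set the lid back squarely over the wells with the thermometer left in its rest. Do not shove aside or knock over the other things on the bench, nor let the thermometer fall over.

Things in the scene. Friction and masses are not known exactly. Their poses are not given: they have to be found in the camera images.
- heater: Fixed dry block heater, white housing, bare alloy deck, 280 x 180 x 90 mm (x, y, z). Origin: centre of its underside; -x is the control panel side, +y its left. The deck (z = 90 mm) has four wells, 2 x 2, and at x = -82 mm, y = 0 a 9 mm thermometer bore, 40 mm deep. On the left side near the front stands a steel fork, the thermometer rest.
- thermometer: Loose stem thermometer, 60 g: white head 22 mm across, 36 mm tall, on a grey collar 26 mm across, 4 mm thick; below it a steel stem 6 mm thick, 92 mm long. Origin: centre of the collar's underside; z up along the head. At the start it stands upright, collar on the lid, stem through a 14 mm hole in the lid and 34 mm into the bore.
- notch (a point): Parking point for the thermometer's origin: in the slot of the rest, at the top of its fork, 115 mm above the bench. The fork is a level plate 6 mm thick, 44 mm wide (heater x). The 12 mm slot runs along heater y; it ends 11 mm inward of this point and is open 25 mm outward (+y). The stem hangs in it (put in from above or the open end), the collar rests on the plate.
- lid: Loose clear plastic cover, open below, 232 x 160 x 58 mm (x, y, z), walls 4 mm, 0.28 kg, grey lower edge. Origin: centre of its lower edge; z up. On top a black bridge grip: bar 70 mm long (x), 14 mm thick (y), its top 90 mm above the origin. The thermometer hole is at x = -94 mm, towards the heater's front.
- lid_seat (a point): Point on the heater's deck where the lid's origin belongs (90 mm above the bench); the lid's axes are then parallel to the heater's. There is no rim to guide it.
- paper: White bench paper, 300 x 220 mm (x, y), flat on the bench left of the heater and kept free for the lid; thickness negligible. Origin: its centre.
- bay0 (a point): Well 0 of the heater (right, front row): centre of its flat floor, 40 mm below the deck. The well is 85 x 59 mm (heater x, y) with a 3 mm chamfer at the mouth; any block fits any well, either way round.
- bay1 (a point): Well 1 of the heater (left, front row): centre of its flat floor, 40 mm below the deck. The well is 85 x 59 mm (heater x, y) with a 3 mm chamfer at the mouth; any block fits any well, either way round.
- bay2 (a point): Well 2 of the heater (right, rear row): centre of its flat floor, 40 mm below the deck. The well is 85 x 59 mm (heater x, y) with a 3 mm chamfer at the mouth; any block fits any well, either way round.
- bay3 (a point): Well 3 of the heater (left, rear row): centre of its flat floor, 40 mm below the deck. The well is 85 x 59 mm (heater x, y) with a 3 mm chamfer at the mouth; any block fits any well, either way round.
- block0: Loose aluminium tube block 80 x 54 x 40 mm (x, y, z), 0.38 kg, eight dark bores in its top and a black lifting bridge over the middle of its top: bar 52 mm long (x), 12 mm thick (y), top 76 mm above the underside, open beneath, posts at its ends. Origin: centre of the underside; z up. May be absent.
- block1: Loose aluminium tube block 80 x 54 x 40 mm (x, y, z), 0.38 kg, eight dark bores in its top and a black lifting bridge over the middle of its top: bar 52 mm long (x), 12 mm thick (y), top 76 mm above the underside, open beneath, posts at its ends. Origin: centre of the underside; z up. May be absent.
- block2: Loose aluminium tube block 80 x 54 x 40 mm (x, y, z), 0.38 kg, eight dark bores in its top and a black lifting bridge over the middle of its top: bar 52 mm long (x), 12 mm thick (y), top 76 mm above the underside, open beneath, posts at its ends. Origin: centre of the underside; z up. May be absent.
- block3: Loose aluminium tube block 80 x 54 x 40 mm (x, y, z), 0.38 kg, eight dark bores in its top and a black lifting bridge over the middle of its top: bar 52 mm long (x), 12 mm thick (y), top 76 mm above the underside, open beneath, posts at its ends. Origin: centre of the underside; z up. May be absent.
- beaker: Bystander: glass beaker 68 mm across with a glass cover, 89 mm tall, among the blocks. Origin: centre of the underside.
- flask: Bystander: stoppered conical flask, 80 mm across, 141 mm tall. Origin: centre of the underside.
- phone: Bystander: phone 150 x 75 x 11 mm lying flat. Origin: centre of the underside.
- tube_rack: Bystander: blue tube rack 100 x 180 x 30 mm with a few tubes. Origin: centre of the underside.
- bottle: Bystander: brown reagent bottle 72 mm across, about 160 mm tall. Origin: centre of the underside.
- tip_box: Bystander: white and blue pipette tip box 122 x 87 x 67 mm. Origin: centre of the underside.
Things that resemble listed ones, but are neither listed nor needed, are in the scene too. What is shaped like the block2 but pink is not meant.

How it is judged:
On the way, in this order (a step that is already met when the one before it is completed fails the run):
1. the thermometer hangs upright and released in the notch of its rest (horizontal distance between thermometer and notch below 0.01 m and z of thermometer in the frame of heater between 0.112 and 0.119 m and angle between thermometer's own z axis and vertical below 0.15 rad and contact force between the fingers and thermometer below 0.1 N), for 0.2 s.
2. the lid stands, released, right way up on the white bench paper (horizontal distance between lid and paper below 0.06 m and height (world z) of lid below 0.008 m and angle between lid's own z axis and vertical below 0.05 rad and contact force between the fingers and lid below 0.1 N), for 0.2 s.
3. every block present is flush in a well (z of block0 in the frame of heater between 0.046 and 0.053 m and angle between each of block0, block1, block2, block3's own z axis and vertical below 0.04 rad and (horizontal distance between block0 and bay0 below 0.006 m or horizontal distance between block0 and bay1 below 0.006 m or horizontal distance between block0 and bay2 below 0.006 m or horizontal distance between block0 and bay3 below 0.006 m) and z of block1 in the frame of heater between 0.046 and 0.053 m and (horizontal distance between block1 and bay0 below 0.006 m or horizontal distance between block1 and bay1 below 0.006 m or horizontal distance between block1 and bay2 below 0.006 m or horizontal distance between block1 and bay3 below 0.006 m) and z of block2 in the frame of heater between 0.046 and 0.053 m and (horizontal distance between block2 and bay0 below 0.006 m or horizontal distance between block2 and bay1 below 0.006 m or horizontal distance between block2 and bay2 below 0.006 m or horizontal distance between block2 and bay3 below 0.006 m) and z of block3 in the frame of heater between 0.046 and 0.053 m and (horizontal distance between block3 and bay0 below 0.006 m or horizontal distance between block3 and bay1 below 0.006 m or horizontal distance between block3 and bay2 below 0.006 m or horizontal distance between block3 and bay3 below 0.006 m)), for 0.2 s.
At the end, for the whole second after the job is handed in: Each block is in a well: 3 mm from its floor, 6 mm from its centre, tilt under 0.04 rad. Thermometer in the notch: within 10 mm sideways, 3 mm in height, tilt under 0.15 rad. Lid flat on the deck, within 12 mm and 0.1 rad of its seat (all of step 3 and horizontal distance between thermometer and notch below 0.01 m and z of thermometer in the frame of heater between 0.112 and 0.119 m and angle between thermometer's own z axis and vertical below 0.15 rad and horizontal distance between lid and lid_seat below 0.012 m and angle between the x axis of lid and the x axis of heater, either way round below 0.1 rad and z of lid in the frame of heater between 0.086 and 0.094 m and angle between lid's own z axis and vertical below 0.04 rad); the robot touches nothing.
It fails at once if another thing on the bench shoved more than 6 cm aside or knocked over (distance of any of beaker, flask, phone, tube_rack, bottle, tip_box from where it was at the start of the episode above 0.06 m or angle between any of beaker, flask, phone, tube_rack, bottle, tip_box's own z axis and vertical above 0.6 rad).
It fails at once if the thermometer falls over (angle between thermometer's own z axis and vertical above 0.8 rad).
Of block0, block1, block2, block3 only 2 to 4 are there at a start; the rules pass over those that are not, and their reading is None.
At some moment in a run one of block0, block1, block2, block3 may be knocked a few centimetres aside while the robot is not near it.
It also fails if it takes over 210 s, if anything falls off the work surface, if the arm or the gripper's body presses on something with over 40 N, if the wrist force passes 120 N, or if a joint passes its speed limit or range.

## Working session

There is one attempt and no reset: what is moved stays moved. The work goes in short steps, Python scripts to look and compute and a tool call to move; the robot and the scene stay as the last step left them, time stands still between calls to the robot, and variables do not carry over. Pictures are saved under pics/ and viewed, at most 14 in all, crops included, and the job is handed in when it is done.

Besides the shell and the picture viewer there is one more tool, called after ">>>" by a JSON object that holds its "method" and its "body". servo_tool: Moves the arm, as the interface text tells. Its arguments: {"type":"object","properties":{"commands":{"type":"array","items":{"type":"number"}}},"required":["commands"]}

```bash
mkdir -p pics
cat > h.py <<'E'
import numpy as np, cv2
from bench import robot, snapshot, close_job, spotter
def ray(s,u,v):
    K=s["camera_matrix"];k=s["k1"]
    d=np.array([(u-K[0,2])/K[0,0],(v-K[1,2])/K[1,1]]);p=d.copy()
    for _ in range(30): p=d/(1+k*(p@p))
    E=s["extrinsics"];return E[:3,3],E[:3,:3]@np.array([p[0],p[1],1])
def atz(s,u,v,z):
    o,d=ray(s,u,v);return o+d*(z-o[2])/d[2]
def tri(s1,p1,s2,p2):
    A=np.zeros((3,3));b=np.zeros(3)
    for s,p in((s1,p1),(s2,p2)):
        o,d=ray(s,*p);d=d/np.linalg.norm(d);M=np.eye(3)-np.outer(d,d);A+=M;b+=M@o
    return np.linalg.solve(A,b)
def proj(s,X):
    E=s["extrinsics"];c=E[:3,:3].T@(np.asarray(X)-E[:3,3]);p=c[:2]/c[2];p=p*(1+s["k1"]*(p@p))
    K=s["camera_matrix"];return np.array([K[0,0]*p[0]+K[0,2],K[1,1]*p[1]+K[1,2]])
E
python3 - <<'E'
from h import *
np.set_printoptions(precision=3,suppress=True)
ss={n:snapshot(n) for n in("scene","top")}
for n,s in ss.items():
    cv2.imwrite(f"pics/{n}0.png",s["img"]);print(n,s["camera_matrix"].tolist(),s["k1"],s["extrinsics"].tolist())
for n,s in ss.items():
  for t in ["heater","thermometer","lid","paper","block0","beaker","flask","phone","tube_rack","bottle","tip_box","notch"]:
    try:
      for d in spotter.trace(t,s): 
        m=cv2.moments(d["region"].astype(np.uint8),True);print(n,t,round(d["conf"],2),d["box"],round(m["m10"]/m["m00"],1),round(m["m01"]/m["m00"],1))
    except Exception as e: print(n,t,e)
o=robot.get_obs();print(o,robot.tips_ahead)
E
```

```text
scene [[435.96562131409206, 0.0, 280.45995231191034], [0.0, 435.96562131409206, 213.43257371092196], [0.0, 0.0, 1.0]] -0.040635049504566874 [[0.19453649990246855, 0.6718994733448495, -0.7146374241002291, 1.2160639207984103], [0.9808689995591088, -0.1279180970748817, 0.14674115354819262, -0.13400599425074297], [0.007180244397649829, -0.7295122056276064, -0.6839301031031864, 0.8053854231665145], [0.0, 0.0, 0.0, 1.0]]
top [[508.23969442801337, 0.0, 281.677293367233], [0.0, 508.23969442801337, 214.47463088867465], [0.0, 0.0, 1.0]] -0.05812701673325702 [[0.016102340591862715, -0.9980724068601244, 0.05993484205286966, 0.43246349705033893], [-0.999670259298697, -0.014871030665570429, 0.020933827185192985, 0.0028701661171313393], [-0.020002182409415096, -0.060252162711245824, -0.9979827601654641, 1.260764970535858], [0.0, 0.0, 0.0, 1.0]]
scene heater 0.84 [258.0, 181.1, 103.8, 117.1] 302.3 264.6
scene thermometer 0.45 [294.3, 166.2, 11.7, 18.6] 298.9 176.3
scene lid 0.98 [265.7, 177.3, 77.6, 91.6] 301.4 222.9
scene paper 0.71 [372.7, 184.6, 129.4, 97.4] 434.5 232.6
scene block0 0.85 [193.3, 
[... 1820 characters left out ...]
121.7
top bottle 0.19 [188.5, 162.1, 130.1, 118.7] 258.0 250.0
top tip_box 0.75 [375.3, 293.8, 60.6, 68.0] 406.0 327.6
top tip_box 0.69 [148.1, 286.5, 49.6, 61.6] 173.7 314.9
top notch 0.95 [188.0, 144.5, 133.2, 136.7] 257.7 242.1
{'time': 1.3, 'joint_positions': array([-1.329,  0.087,  1.371,  0.   ,  1.684, -0.103]), 'qvel': array([-0.   ,  0.002, -0.   , -0.001, -0.001,  0.001]), 'joint_torque': array([ -0.   , -34.004, -30.26 ,   0.072,   0.024,  -0.   ]), 'tool_pos': array([ 0.186, -0.518,  0.217]), 'ee_rot': array([3.141, 0.   , 0.345]), 'wrist_force': array([0.478, 0.723, 0.391]), 'wrist_torque': array([-0.016,  0.01 ,  0.014]), 'finger_force': 0.0, 'width': 0.09419031408623442} 0.011
```

View pics/top0.png

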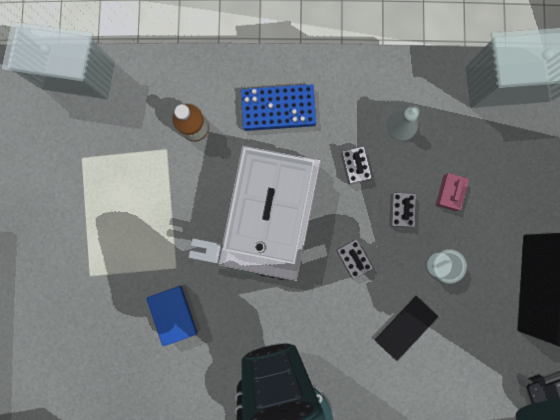

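View pics/scene0.png

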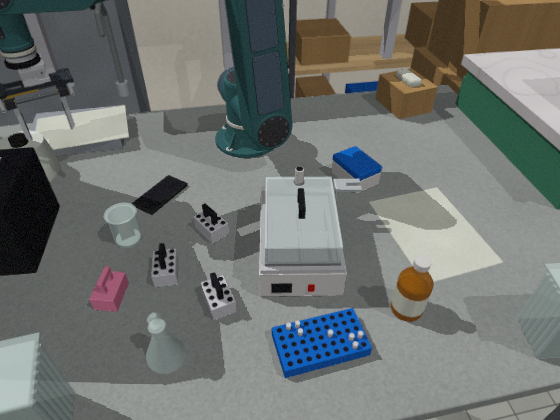

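Run:
```python
import cv2
for n,x,y,w,h in(("top",166,144,190,142),("scene",235,155,200,150)):
    c=cv2.imread(f"pics/{n}0.png")[y:y+h,x:x+w]
    c=cv2.resize(c,None,fx=4,fy=4,interpolation=cv2.INTER_CUBIC)
    for i in range(0,w,20): cv2.putText(c,str(x+i),(i*4,8),0,.3,(0,0,255));cv2.line(c,(i*4,0),(i*4,c.shape[0]),(0,0,255) if 0 else (0,200,255),1) if i%20==0 and 0 else None
    for i in range(0,h,10): cv2.putText(c,str(y+i),(0,i*4+4),0,.3,(0,0,255))
    cv2.imwrite(f"pics/{n}0c.png",c)
```

```text
(no output)
```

View pics/top0c.png

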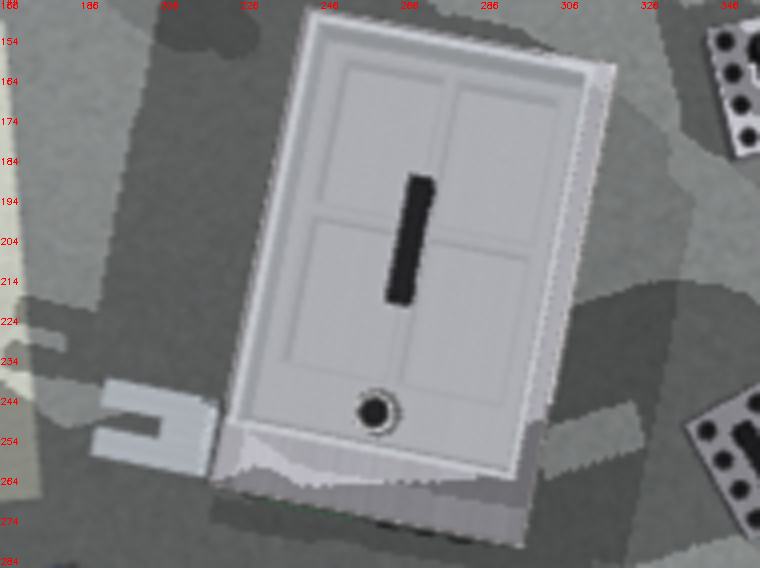

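View pics/scene0c.png

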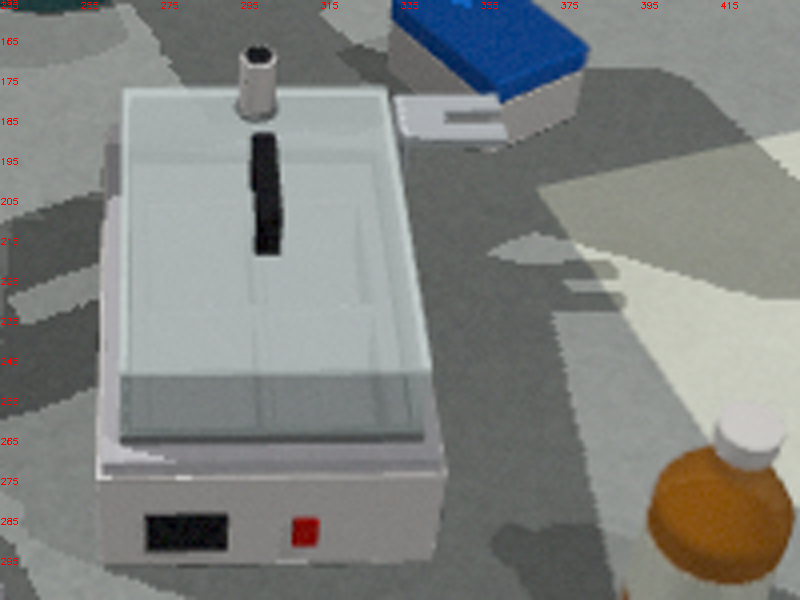

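```bash
python3 - <<'E'
import cv2,numpy as np
out=np.zeros((580,780,3),np.uint8)
for n,x,y,w,h,ox in(("top",332,142,90,145,0),("scene",147,200,100,130,375)):
    c=cv2.imread(f"pics/{n}0.png")[y:y+h,x:x+w]
    c=cv2.resize(c,None,fx=4,fy=4,interpolation=cv2.INTER_CUBIC)
    out[:c.shape[0],ox:ox+c.shape[1]]=c
cv2.imwrite("pics/blk.png",out)
E
cat > fit.py <<'E'
from h import *
from scipy.optimize import least_squares
import sys
np.set_printoptions(precision=4,suppress=True)
E
python3 - <<'E'
from fit import *
T,S=snapshot("top"),snapshot("scene")
H=[(T,(242.75,146.5),(.14,.09)),(T,(320,160.25),(.14,-.09)),(T,(297.25,280.75),(-.14,-.09)),(T,(219,264.5),(-.14,.09)),(S,(260,273.2),(.14,-.09)),(S,(346.2,273.2),(.14,.09))]
def X(p,l,z):
    c,s=np.cos(p[2]),np.sin(p[2]);return np.array([p[0]+c*l[0]-s*l[1],p[1]+s*l[0]+c*l[1],z])
f=lambda p:np.concatenate([proj(s,X(p,l,p[3]))-np.array(u) for s,u,l in H])
r=least_squares(f,[.4,.05,0,.09],loss="soft_l1");p=r.x;print(p,f(p).reshape(-1,2))
def inv(P):
    c,s=np.cos(p[2]),np.sin(p[2]);d=P[:2]-p[:2];return np.array([c*d[0]+s*d[1],-s*d[0]+c*d[1],P[2]])
th=tri(T,(259.25,247),S,(299.75,168.25));print("therm top",th,inv(th))
t=lambda a,b:(166+a/4,144+b/4)
print("bar ends",[inv(atz(T,*t(a,b),.18)) for a,b in((422,177),(399,304))])
sc=lambda a,b:(235+a/4,155+b/4)
sl=tri(T,t(161,427),S,sc(445,116));print("slot end",sl,inv(sl))
print("slot end z115",inv(atz(T,*t(161,427),.115)),inv(atz(S,*sc(445,116),.115)))
for a,b in((104,418),(98,440)):pass
print("fork corners",[inv(atz(T,*t(a,b),.115)) for a,b in((107,378),(215,400),(207,477),(92,455))])
print("paper c",atz(T,127.9,212.4,0))
np.save("heater.npy",p)
E
```

```text
[ 0.5086  0.0563 -0.1717  0.0786] [[ 0.4078  0.2601]
 [-1.6258  0.3819]
 [-0.9768 -2.1374]
 [ 1.1828 -0.5465]
 [ 0.3275  0.0642]
 [-1.5941 -1.1893]]
therm top [0.4276 0.0722 0.1874] [-0.0826  0.0018  0.1874]
bar ends [array([ 0.0453, -0.0003,  0.18  ]), array([-0.0237, -0.001 ,  0.18  ])]
slot end [0.4168 0.1972 0.1124] [-0.1146  0.1232  0.1124]
slot end z115 [-0.1145  0.122   0.115 ] [-0.1115  0.1233  0.115 ]
fork corners [array([-0.0931,  0.1576,  0.115 ]), array([-0.0938,  0.0948,  0.115 ]), array([-0.1372,  0.0909,  0.115 ]), array([-0.1374,  0.1575,  0.115 ])]
paper c [0.5076 0.4162 0.    ]
```

View pics/blk.png

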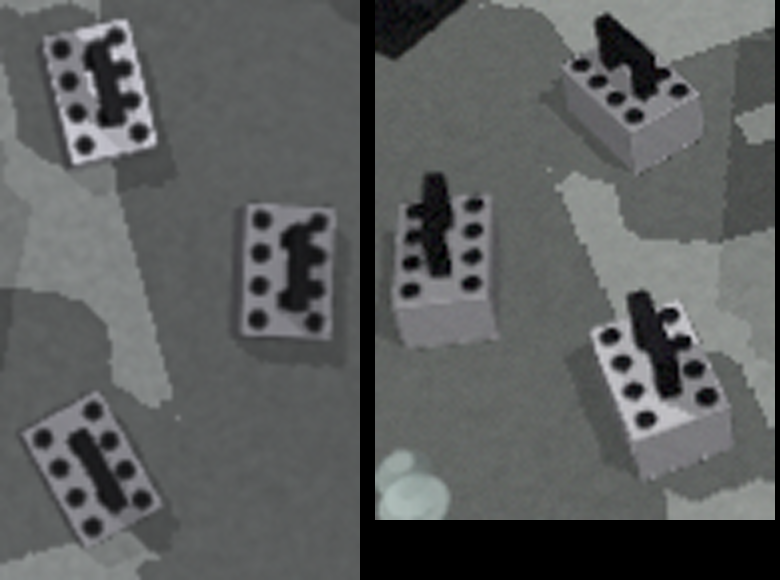

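```bash
cat > go.py <<'E'
from h import *
import sys
from scipy.spatial.transform import Rotation as Ro
np.set_printoptions(precision=4,suppress=True)
o=robot.get_obs();p=np.array(o["tool_pos"]);R=Ro.from_euler("xyz",o["ee_rot"])
a=[float(v) for v in sys.argv[1:]]
print(round(o["time"],2),p,o["ee_rot"],o["width"],o["wrist_force"])
for i in range(0,len(a),4):
    T=Ro.from_euler("xyz",[np.pi,0,a[i+3]])
    print(a[i:i+4],R.inv().apply(np.array(a[i:i+3])-p),np.degrees((R.inv()*T).as_rotvec()))
E
python3 - <<'E'
from fit import *
T,S=snapshot("top"),snapshot("scene")
p=np.load("heater.npy")
# refit with z=.09
H=[(T,(242.75,146.5),(.14,.09)),(T,(320,160.25),(.14,-.09)),(T,(297.25,280.75),(-.14,-.09)),(T,(219,264.5),(-.14,.09))]
def X(p,l,z):
    c,s=np.cos(p[2]),np.sin(p[2]);return np.array([p[0]+c*l[0]-s*l[1],p[1]+s*l[0]+c*l[1],z])
f=lambda p:np.concatenate([proj(s,X(p,l,.09))-np.array(u) for s,u,l in H])
q=least_squares(f,p[:3],loss="soft_l1").x;print(q,f(q).reshape(-1,2))
t=lambda a,b:(166+a/4,144+b/4)
F=[atz(T,*t(a,b),.115) for a,b in((107,378),(215,400),(207,477),(92,455))]
print("fork yaw",[np.arctan2(*(v[:2][::-1])) for v in(F[0]-F[3],F[1]-F[2])])
e=atz(T,*t(161,427),.115);b=[atz(T,*t(a,b_),.18) for a,b_ in((422,177),(399,304))]
print("bar yaw",np.arctan2(*(b[0]-b[1])[:2][::-1]),(b[0]+b[1])/2)
for h in(p[2],q[2]): print("notch",e[:2]+.011*np.array([-np.sin(h),np.cos(h)]), (F[0]+F[3])[:2]/2-.025*np.array([-np.sin(h),np.cos(h)]))
E
python3 go.py .4276 .0722 .26 -.172
```

```text
[ 0.5068  0.0551 -0.1749] [[ 0.6224  0.002 ]
 [-0.725   0.4991]
 [-0.6656 -0.9308]
 [ 0.7973  0.2655]]
fork yaw [np.float64(-0.1688672339370976), np.float64(-0.0817787896780094)]
bar yaw -0.16114340215830167 [0.5191 0.0538 0.18  ]
notch [0.4185 0.2069] [0.4177 0.2065]
notch [0.4185 0.2069] [0.4176 0.2065]
1.5 [ 0.1859 -0.5177  0.2165] [ 3.1415 -0.      0.3448] 0.0941447379065055 [ 0.5853 -0.2541 -0.0001]
[0.4276, 0.0722, 0.26, -0.172] [ 0.4268 -0.4734 -0.0435] [ 0.0059 -0.0016 29.6104]
```

>>> {"method": "servo_tool", "body": {"commands": [0,0,-0.0435,0,0,0,0.06,0.06,-0.0666,-0.0435,0,0,6,0.06,0.12,-0.133,-0.0435,0,0,12,0.06,0.18,-0.2,-0.0435,0,0,18,0.06,0.24,-0.266,-0.0435,0,0,24,0.06,0.3,-0.333,-0.0435,0,0,29.6,0.06,0.36,-0.4,-0.0435,0,0,29.6,0.06,0.4268,-0.4734,-0.0435,0,0,29.6,0.06,0.4268,-0.4734,-0.0435,0,0,29.6,0.06,0.4268,-0.4734,-0.0435,0,0,29.6,0.06]}}

```text
time: 2.75
tool_pos: [0.3995, 0.0049, 0.2604]
ee_rot: [3.141, -0.002, -0.172]
wrist_force: [0.9, -1.0, -0.0]
width: 0.0601
finger_force: 0.0
```

```bash
python3 go.py .4276 .0722 .26 -.172 .4276 .0722 .167 -.172
```

```text
2.75 [0.3995 0.0049 0.2604] [ 3.1413 -0.0018 -0.1718] 0.060084015289762 [ 0.9012 -0.9883 -0.0438]
[0.4276, 0.0722, 0.26, -0.172] [ 0.0161 -0.0711  0.0004] [ 0.0181 -0.104   0.0128]
[0.4276, 0.0722, 0.167, -0.172] [ 0.016  -0.0712  0.0934] [ 0.0181 -0.104   0.0128]
```

>>> {"method": "servo_tool", "body": {"commands": [0.008,-0.0355,0,0,0,0,0.06,0.016,-0.071,0,0,0,0,0.06,0.016,-0.071,0,0,0,0,0.06,0.016,-0.071,0,0,0,0,0.06]}}

```text
time: 3.25
tool_pos: [0.4268, 0.0697, 0.26]
ee_rot: [3.141, 0.0, -0.172]
wrist_force: [0.6, -0.4, 0.0]
width: 0.06
finger_force: 0.0
```

```bash
python3 go.py .4276 .0722 .167 -.172
python3 - <<'E'
from h import *
S=snapshot("scene");T=snapshot("top")
o=np.zeros((480,800,3),np.uint8)
o[:,:400]=cv2.resize(S["img"][120:240,250:350],(400,480));o[:,400:]=cv2.resize(T["img"][200:320,210:310],(400,480))
cv2.imwrite("pics/a1.png",o)
E
```

```text
3.25 [0.4268 0.0697 0.26  ] [ 3.1409  0.0002 -0.1718] 0.060014646838049746 [ 0.6254 -0.397   0.0258]
[0.4276, 0.0722, 0.167, -0.172] [ 0.0004 -0.0027  0.093 ] [0.0401 0.0097 0.0111]
```

View pics/a1.png

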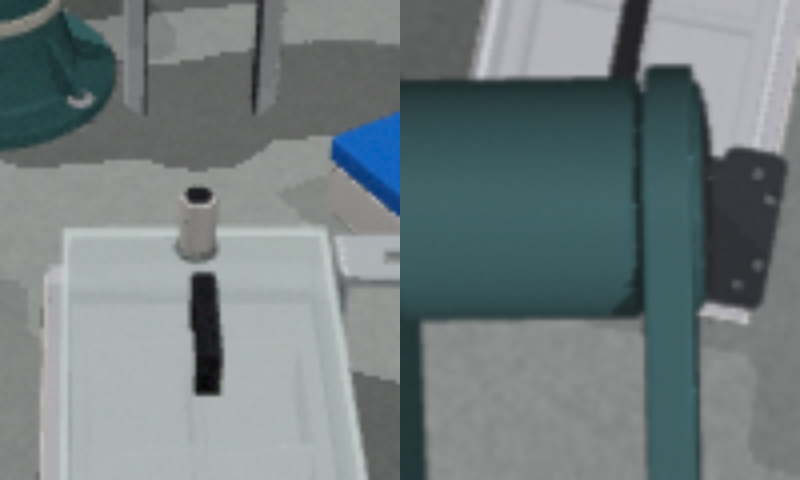

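>>> {"method": "servo_tool", "body": {"commands": [0,0,0.04,0,0,0,0.06,0,0,0.07,0,0,0,0.06,0,0,0.085,0,0,0,0.06,0,0,0.093,0,0,0,0.06,0,0,0.093,0,0,0,0.06]}}

```text
time: 3.98
tool_pos: [0.4273, 0.0698, 0.1674]
ee_rot: [-3.142, -0.001, -0.172]
wrist_force: [0.3, 0.5, 0.4]
width: 0.0599
finger_force: 0.0
```

```bash
python3 go.py .4276 .0722 .167 -.172
```

```text
3.98 [0.4273 0.0698 0.1674] [-3.1416 -0.0006 -0.1723] 0.05987261586569306 [0.3002 0.4544 0.429 ]
[0.4276, 0.0722, 0.167, -0.172] [-0.0001 -0.0024  0.0004] [-0.0003 -0.035  -0.0187]
```

>>> {"method": "servo_tool", "body": {"commands": [0,-0.0024,0,0,0,0,0.06,0,-0.0024,0,0,0,0,0.04,0,-0.0024,0,0,0,0,0.015,0,-0.0024,0,0,0,0,0.015,0,-0.0024,0,0,0,0,0.015,0,-0.0024,0,0,0,0,0.015,0,-0.0024,0,0,0,0,0.015]}}

```text
time: 4.85
tool_pos: [0.4274, 0.0724, 0.167]
ee_rot: [3.141, -0.0, -0.172]
wrist_force: [-0.7, 0.1, 0.5]
width: 0.0212
finger_force: 30.0
```

>>> {"method": "servo_tool", "body": {"commands": [0,0,-0.03,0,0,0,0.015,0,0,-0.06,0,0,0,0.015,0,0,-0.09,0,0,0,0.015,0,0,-0.115,0,0,0,0.015,0,0,-0.115,0,0,0,0.015,0,0,-0.115,0,0,0,0.015]}}

```text
time: 5.6
tool_pos: [0.427, 0.0725, 0.2806]
ee_rot: [3.141, 0.002, -0.172]
wrist_force: [0.4, -0.5, -1.6]
width: 0.0216
finger_force: 30.0
```

```bash
python3 go.py .418 .2067 .282 -.172
python3 - <<'E'
from h import *
S=snapshot("scene")
cv2.imwrite("pics/a2.png",cv2.resize(S["img"][70:240,220:420],(800,600)))
for d in spotter.trace("thermometer",S): print(d["conf"],d["box"])
E
```

```text
5.6 [0.427  0.0725 0.2806] [ 3.1411  0.0019 -0.1718] 0.02164270124084316 [ 0.3536 -0.4642 -1.6388]
[0.418, 0.2067, 0.282, -0.172] [-0.0319 -0.1307 -0.0014] [0.0269 0.1078 0.0103]
0.64 [256.1, 180.9, 103.4, 114.5]
0.55 [296.4, 124.7, 12.2, 49.9]
```

View pics/a2.png

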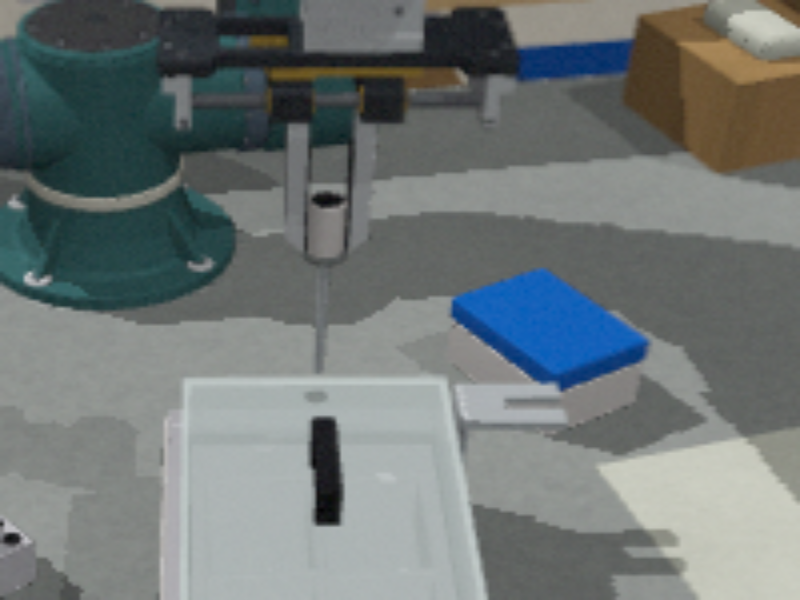

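>>> {"method": "servo_tool", "body": {"commands": [-0.008,-0.033,-0.0015,0,0,0,0.015,-0.016,-0.066,-0.0015,0,0,0,0.015,-0.024,-0.1,-0.0015,0,0,0,0.015,-0.032,-0.1307,-0.0015,0,0,0,0.015,-0.032,-0.1307,-0.0015,0,0,0,0.015,-0.032,-0.1307,-0.0015,0,0,0,0.015,-0.032,-0.1307,-0.0015,0,0,0,0.015]}}

```text
time: 6.58
tool_pos: [0.4183, 0.2058, 0.2832]
ee_rot: [3.141, 0.0, -0.173]
wrist_force: [-0.9, -0.7, -0.7]
width: 0.0214
finger_force: 30.0
```

```bash
python3 go.py .418 .2067 .222 -.172 .418 .2067 .134 -.172
python3 - <<'E'
from h import *
S=snapshot("scene");T=snapshot("top")
cv2.imwrite("pics/a3.png",cv2.resize(S["img"][90:210,280:440],(800,600),interpolation=cv2.INTER_CUBIC))
p=np.array([.418,.2067]);
for z in(.115,.145,.165):print(z,(proj(S,[*p,z])-[280,90])*5)
E
```

```text
6.58 [0.4183 0.2058 0.2832] [ 3.1409  0.0002 -0.1733] 0.021446768191213352 [-0.884  -0.7421 -0.7127]
[0.418, 0.2067, 0.222, -0.172] [-0.0005 -0.0009  0.0612] [ 0.038   0.0124 -0.0723]
[0.418, 0.2067, 0.134, -0.172] [-0.0005 -0.0009  0.1492] [ 0.038   0.0124 -0.0723]
0.115 [349.00723614 465.39641669]
0.145 [356.0152703  418.08005629]
0.165 [360.82853801 385.53202119]
```

View pics/a3.png

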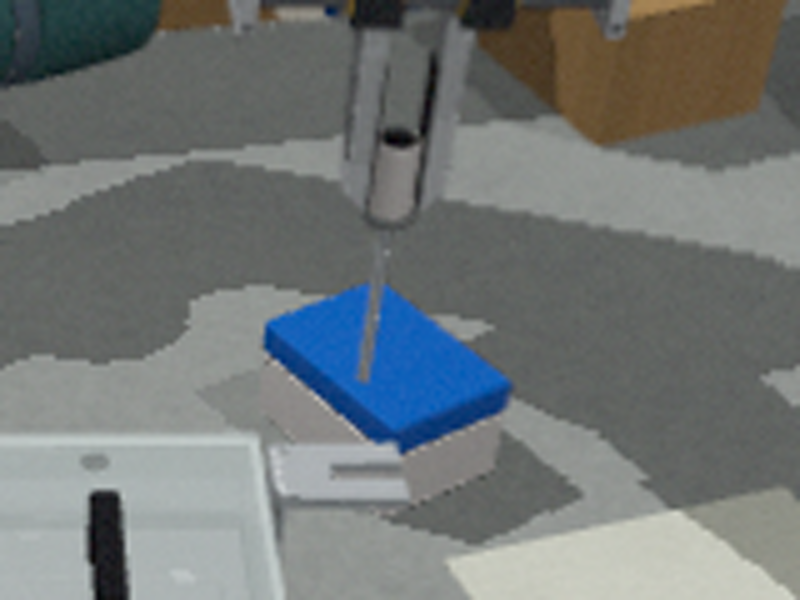

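>>> {"method": "servo_tool", "body": {"commands": [0,-0.001,0.03,0,0,0,0.015,0,-0.001,0.06,0,0,0,0.015,0,-0.001,0.075,0,0,0,0.015,0,-0.001,0.085,0,0,0,0.015,0,-0.001,0.085,0,0,0,0.015]}}

```text
time: 7.3
tool_pos: [0.4184, 0.2075, 0.1984]
ee_rot: [3.141, 0.0, -0.172]
wrist_force: [-0.2, -0.1, -1.1]
width: 0.0214
finger_force: 30.0
```

```bash
python3 go.py .418 .2067 .135 -.172
python3 - <<'E'
from h import *
S=snapshot("scene");T=snapshot("top")
cv2.imwrite("pics/a4.png",cv2.resize(S["img"][120:240,280:440],(800,600),interpolation=cv2.INTER_CUBIC))
E
```

```text
7.3 [0.4184 0.2075 0.1984] [ 3.1413  0.0003 -0.1721] 0.021350597882736716 [-0.2029 -0.08   -1.094 ]
[0.418, 0.2067, 0.135, -0.172] [-0.0003  0.0009  0.0634] [ 0.0145  0.0151 -0.0054]
```

View pics/a4.png

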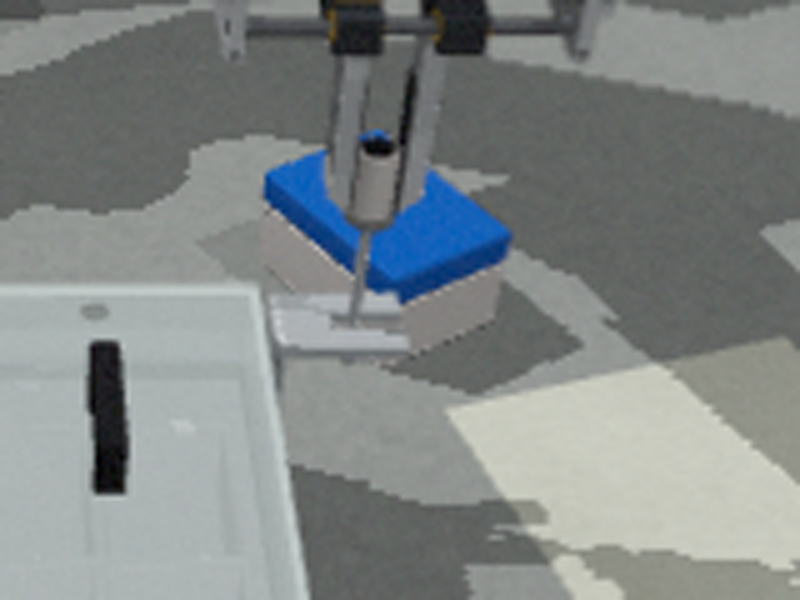

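>>> {"method": "servo_tool", "body": {"commands": [0,0,0.03,0,0,0,0.015,0,0,0.05,0,0,0,0.015,0,0,0.06,0,0,0,0.015,0,0,0.064,0,0,0,0.015,0,0,0.064,0,0,0,0.015,0,0,0.064,0,0,0,0.015]}}

```text
time: 8.15
tool_pos: [0.419, 0.2079, 0.1354]
ee_rot: [-3.141, -0.002, -0.172]
wrist_force: [0.1, -0.3, -0.4]
width: 0.0215
finger_force: 30.0
```

>>> {"method": "servo_tool", "body": {"commands": [0,0,0,0,0,0,0.028,0,0,0,0,0,0,0.036,0,0,0,0,0,0,0.04,0,0,0,0,0,0,0.04,0,0,-0.02,0,0,0,0.04,0,0,-0.05,0,0,0,0.04,0,0,-0.1,0,0,0,0.04,0,0,-0.13,0,0,0,0.04,0,0,-0.13,0,0,0,0.04]}}

```text
time: 9.28
tool_pos: [0.4197, 0.2081, 0.2673]
ee_rot: [-3.139, -0.005, -0.172]
wrist_force: [0.2, 0.2, 0.0]
width: 0.04
finger_force: 0.0
```

```bash
python3 go.py .519 .0538 .264 -1.743 .519 .0538 .264 1.399
python3 - <<'E'
from h import *
S=snapshot("scene");T=snapshot("top")
o=cv2.resize(S["img"][120:240,280:440],(800,600),interpolation=cv2.INTER_CUBIC)
cv2.imwrite("pics/a5.png",o)
for s in(S,T):
  for d in spotter.trace("thermometer",s): print(d["conf"],d["box"])
print([proj(S,[.418,.2067,z]) for z in(.115,.155)])
E
```

```text
9.28 [0.4197 0.2081 0.2673] [-3.1387 -0.0054 -0.1718] 0.039996149578711664 [0.1652 0.2218 0.0435]
[0.519, 0.0538, 0.264, -1.743] [0.1242 0.1351 0.0035] [-0.3743 -0.113  90.022 ]
[0.519, 0.0538, 0.264, 1.399] [0.1242 0.1351 0.0035] [  0.1131  -0.3743 -90.0007]
0.65 [346.2, 168.0, 11.5, 42.8]
[array([349.80144723, 183.07928334]), array([351.68149276, 170.38176177])]
```

View pics/a5.png

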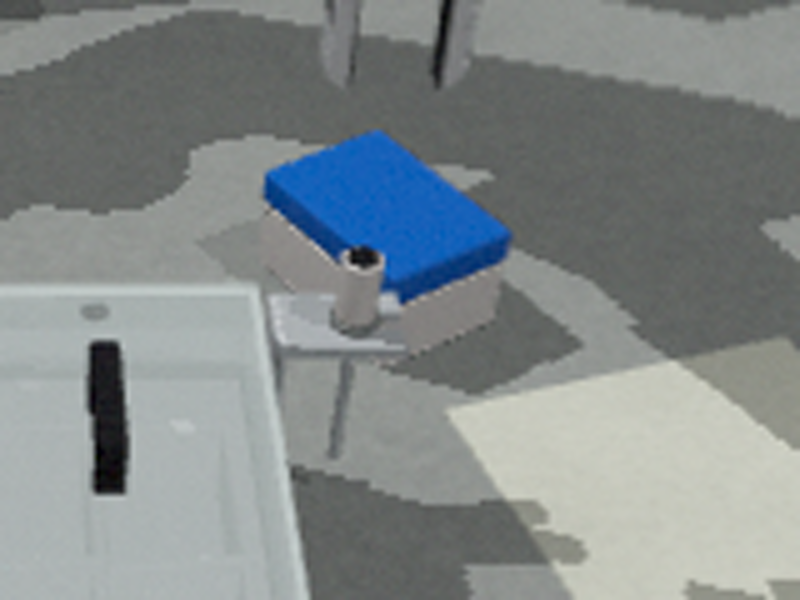

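>>> {"method": "servo_tool", "body": {"commands": [0.031,0.034,0,0,0,0,0.05,0.062,0.068,0,0,0,0,0.05,0.093,0.102,0,0,0,0,0.05,0.1242,0.1351,0.0035,0.3,0,0,0.05,0.1242,0.1351,0.0035,0.3,0,0,0.05,0.1242,0.1351,0.0035,0.3,0,0,0.05,0.1242,0.1351,0.0035,0.3,0,0,0.05]}}

```text
time: 10.35
tool_pos: [0.5171, 0.0544, 0.2607]
ee_rot: [-3.136, 0.001, -0.17]
wrist_force: [-0.1, -0.3, -0.9]
width: 0.0495
finger_force: 0.0
```

```bash
python3 go.py .519 .0538 .163 -.17
python3 - <<'E'
from fit import *
T,S=snapshot("top"),snapshot("scene")
for s in (T,S):
    d=spotter.trace("paper",s)
    r=max(d,key=lambda e:e["conf"]);c,_=cv2.findContours(r["region"].astype(np.uint8),0,1);c=max(c,key=cv2.contourArea)
    w=np.array([atz(s,*q[0],0)[:2] for q in c],np.float32);print(r["conf"],cv2.minAreaRect(w))
for n in("bottle","tip_box"):
    for d in spotter.trace(n,T): print(n,d["conf"],d["box"],atz(T,d["box"][0]+d["box"][2]/2,d["box"][1]+d["box"][3]/2,.07))
E
```

```text
10.35 [0.5171 0.0544 0.2607] [-3.1362  0.0006 -0.1702] 0.049522376556708714 [-0.1091 -0.2938 -0.9472]
[0.519, 0.0538, 0.163, -0.17] [0.0021 0.0008 0.0977] [-0.3077  0.0359 -0.0106]
0.63 ((0.5093595385551453, 0.41704538464546204), (0.3080632984638214, 0.22387740015983582), 6.236572742462158)
0.89 ((0.5093907117843628, 0.41423624753952026), (0.3067873418331146, 0.2248578518629074), 6.975427150726318)
bottle 0.55 [170.7, 105.8, 39.2, 35.5] [0.7185 0.2499 0.07  ]
tip_box 0.97 [145.6, 284.4, 55.4, 61.8] [0.2637 0.2778 0.07  ]
```

>>> {"method": "servo_tool", "body": {"commands": [0.002,0.001,0.03,-0.3,0,0,0.05,0.002,0.001,0.06,-0.3,0,0,0.05,0.002,0.001,0.085,-0.3,0,0,0.05,0.002,0.001,0.0975,-0.3,0,0,0.05,0.002,0.001,0.0975,-0.3,0,0,0.05,0.002,0.001,0.0975,-0.3,0,0,0.03,0.002,0.001,0.0975,-0.3,0,0,0.008,0.002,0.001,0.0975,-0.3,0,0,0.008,0.002,0.001,0.0975,-0.3,0,0,0.008,0.002,0.001,0.0975,-0.3,0,0,0.008]}}

```text
time: 11.9
tool_pos: [0.52, 0.053, 0.1641]
ee_rot: [-3.141, -0.001, -0.172]
wrist_force: [0.8, 2.3, 2.2]
width: 0.0138
finger_force: 30.0
```

```bash
python3 go.py .519 .0538 .283 -.17
```

```text
11.9 [0.52   0.053  0.1641] [-3.1405 -0.0012 -0.1717] 0.013764403764981252 [0.8392 2.2666 2.1987]
[0.519, 0.0538, 0.283, -0.17] [-0.001  -0.0008 -0.1189] [-0.0624 -0.0662 -0.0963]
```

>>> {"method": "servo_tool", "body": {"commands": [0,0,-0.02,0,0,0,0.008,0,0,-0.05,0,0,0,0.008,0,0,-0.08,0,0,0,0.008,0,0,-0.11,0,0,0,0.008,0,0,-0.125,0,0,0,0.008,0,0,-0.125,0,0,0,0.008,0,0,-0.125,0,0,0,0.008]}}

```text
time: 12.78
tool_pos: [0.519, 0.0525, 0.2866]
ee_rot: [3.141, 0.003, -0.172]
wrist_force: [-0.6, -0.6, -2.0]
width: 0.0139
finger_force: 30.0
```

```bash
python3 go.py .509 .416 .289 -.17
python3 - <<'E'
from h import *
S=snapshot("scene")
o=cv2.resize(S["img"][70:310,200:520],(800,600),interpolation=cv2.INTER_CUBIC)
cv2.imwrite("pics/a6.png",o)
E
```

```text
12.78 [0.519  0.0525 0.2866] [ 3.1409  0.0031 -0.1719] 0.013900929071831878 [-0.5972 -0.6191 -1.9651]
[0.509, 0.416, 0.289, -0.17] [-0.0721 -0.3565 -0.0024] [ 0.0399  0.1772 -0.1067]
```

View pics/a6.png

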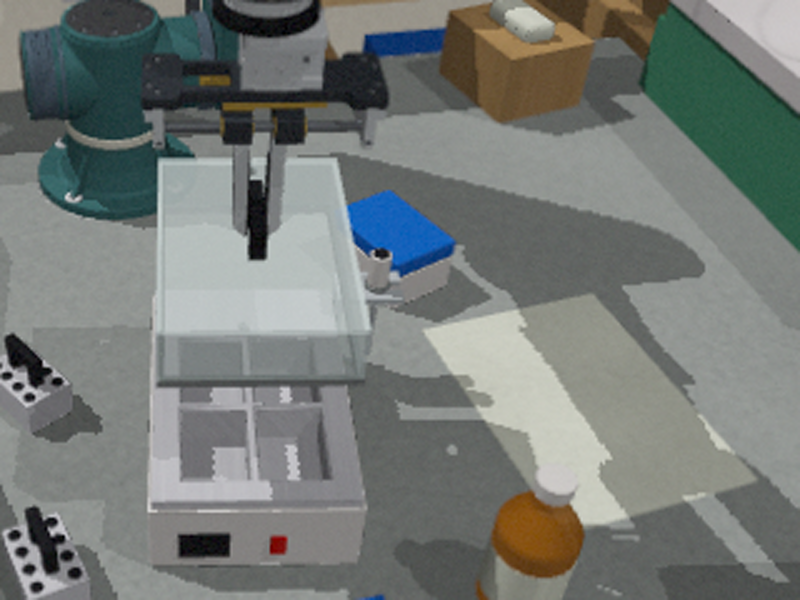

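>>> {"method": "servo_tool", "body": {"commands": [-0.009,-0.045,0,0,0,0,0.008,-0.018,-0.089,0,0,0,0,0.008,-0.027,-0.134,0,0,0,0,0.008,-0.036,-0.178,0,0,0,0,0.008,-0.045,-0.223,0,0,0,0,0.008,-0.054,-0.267,0,0,0,0,0.008,-0.063,-0.312,0,0,0,0,0.008,-0.072,-0.3565,0,0,0,0,0.008,-0.072,-0.3565,0,0,0,0,0.008,-0.072,-0.3565,0,0,0,0,0.008]}}

```text
time: 14.08
tool_pos: [0.5094, 0.4155, 0.2869]
ee_rot: [3.139, 0.001, -0.172]
wrist_force: [-0.1, 0.3, -2.1]
width: 0.0137
finger_force: 30.0
```

>>> {"method": "servo_tool", "body": {"commands": [0,0,0.04,0,0,0,0.008,0,0,0.08,0,0,0,0.008,0,0,0.12,0,0,0,0.008,0,0,0.15,0,0,0,0.008,0,0,0.18,0,0,0,0.008,0,0,0.195,0,0,0,0.008,0,0,0.195,0,0,0,0.008,0,0,0.195,0,0,0,0.008]}}

```text
time: 15.08
tool_pos: [0.5106, 0.4163, 0.0953]
ee_rot: [-3.14, -0.002, -0.172]
wrist_force: [-0.7, -0.1, -2.8]
width: 0.014
finger_force: 30.0
```

```bash
python3 go.py .509 .416 .0745 -.17
```

```text
15.07 [0.5106 0.4163 0.0953] [-3.1396 -0.0023 -0.1723] 0.013961518007688897 [-0.6975 -0.1404 -2.7552]
[0.509, 0.416, 0.0745, -0.17] [-0.0016  0.0006  0.0208] [-0.1119 -0.1328 -0.1325]
```

>>> {"method": "servo_tool", "body": {"commands": [0,0,0.012,-0.1,-0.1,0,0.008,0,0,0.019,-0.1,-0.1,0,0.008,0,0,0.0207,-0.1,-0.1,0,0.008,0,0,0.0207,-0.1,-0.1,0,0.008,0,0,0.0207,-0.1,-0.1,0,0.03,0,0,0.0207,-0.1,-0.1,0,0.05,0,0,0.0207,-0.1,-0.1,0,0.05,0,0,-0.04,0,0,0,0.05,0,0,-0.1,0,0,0,0.05,0,0,-0.16,0,0,0,0.05]}}

```text
time: 16.32
tool_pos: [0.5095, 0.416, 0.2551]
ee_rot: [3.142, -0.0, -0.172]
wrist_force: [0.7, 0.8, 0.3]
width: 0.0501
finger_force: 0.0
```

>>> {"method": "servo_tool", "body": {"commands": [0,0.06,0,0,0,0,0.094,0,0.12,0,0,0,0,0.094,0,0.18,0,0,0,0,0.094,0,0.24,0,0,0,0,0.094,0,0.3,0,0,0,0,0.094,0,0.3,0,0,0,0,0.094]}}

```text
time: 17.08
tool_pos: [0.458, 0.1174, 0.2539]
ee_rot: [3.141, -0.001, -0.178]
wrist_force: [-0.6, 0.1, 0.5]
width: 0.0937
finger_force: 0.0
```

```bash
cat > blk.py <<'E'
from fit import *
# fit each block (x,y,yaw) by comparing masks' top-face + base silhouettes: use region polygons from both views
def box(p,dx=.04,dy=.027,h=.04):
    c,s=np.cos(p[2]),np.sin(p[2]);P=[]
    for z in(0,h):
        for a,b in((1,1),(1,-1),(-1,-1),(-1,1)):P.append([p[0]+c*a*dx-s*b*dy,p[1]+s*a*dx+c*b*dy,z])
    B=[]
    for z in(.04,.076):
        for a,b in((1,1),(1,-1),(-1,-1),(-1,1)):B.append([p[0]+c*a*.026-s*b*.006,p[1]+s*a*.026+c*b*.006,z])
    return P,B
def rend(s,p):
    f=4;m=np.zeros((420*f,560*f),np.uint8)
    for Q in box(p):
        h=cv2.convexHull(np.array([(proj(s,q)+.5)*f for q in Q]).astype(np.int32));cv2.fillConvexPoly(m,h,255)
    return cv2.resize(m,(560,420),interpolation=cv2.INTER_AREA)/255.
def find(T,S,min_conf=.4):
    from scipy.optimize import minimize
    out=[]
    sc=[d for d in spotter.trace("block0",S)]
    for d in spotter.trace("block0",T):
        if d["conf"]<min_conf: continue
        r=d["region"];b=T["img"][r].mean(0)
        if b[2]>1.25*b[1]: continue
        v,u=np.nonzero(r);c=atz(T,u.mean(),v.mean(),.04)
        # matching scene mask
        q=proj(S,[c[0],c[1],.035]);m=[e for e in sc if np.hypot(e["box"][0]+e["box"][2]/2-q[0],e["box"][1]+e["box"][3]/2-q[1])<14]
        views=[(T,r)]+([(S,m[0]["region"])] if m else [])
        cost=lambda p:sum(np.abs(rend(s,p)-g).sum()/g.sum() for s,g in views)
        best=None
        for y0 in np.arange(0,np.pi,np.pi/8):
            p0=np.array([c[0],c[1],y0]);x=minimize(cost,p0,method="Nelder-Mead",options=dict(initial_simplex=p0+np.array([[0,0,0],[.008,0,0],[0,.008,0],[0,0,.25]]),maxiter=60))
            if best is None or x.fun<best.fun:best=x
        out.append((d["conf"],len(views),best.x,best.fun))
    return out
E
python3 go.py; time python3 - <<'E'
from blk import *
T,S=snapshot("top"),snapshot("scene")
R=find(T,S)
for r in R: print(r)
ov=[]
for s,(x,y,w,h) in((T,(325,140,100,140)),(S,(140,195,110,140))):
    im=cv2.resize(s["img"][y:y+h,x:x+w],None,fx=4,fy=4,interpolation=cv2.INTER_CUBIC)
    for r in R:
        for Q in box(r[2]):
            pt=np.array([(proj(s,q)-[x,y]+.5)*4 for q in Q]).astype(np.int32)
            for k in(pt[:4],pt[4:]):cv2.polylines(im,[k],True,(0,255,0) if k is pt[:4] else (0,0,255),1)
    ov.append(im[:560])
o=np.zeros((560,sum(i.shape[1] for i in ov),3),np.uint8);x=0
for i in ov:o[:i.shape[0],x:x+i.shape[1]]=i;x+=i.shape[1]
cv2.imwrite("pics/b1.png",o[:,:800] if o.shape[1]>800 else o);print(o.shape)
# lid on paper
for s in(T,S):
    for d in spotter.trace("lid",s):print("lid",d["conf"],d["box"],atz(s,d["box"][0]+d["box"][2]/2,d["box"][1]+d["box"][3]/2,.05))
np.save("blocks.npy",[r[2] for r in R]); cv2.imwrite("pics/top1.png",T["img"]);cv2.imwrite("pics/scene1.png",S["img"])
E
```

```text
17.07 [0.458  0.1174 0.2539] [ 3.1412 -0.0015 -0.1779] 0.09366423367180612 [-0.6443  0.0808  0.5134]
(0.96, 2, array([ 0.5237, -0.2657, -0.0019]), np.float64(0.1670394078359564))
(0.87, 2, array([ 0.6322, -0.1514,  0.234 ]), np.float64(0.18583319627944372))
(0.75, 2, array([ 0.4025, -0.1484,  0.5177]), np.float64(0.15003014971943684))
(560, 840, 3)
lid 0.57 [78.6, 153.0, 89.9, 109.6] [0.5156 0.4109 0.05  ]
lid 0.19 [195.9, 146.9, 124.2, 134.7] [0.5049 0.0849 0.05  ]
lid 0.7 [391.7, 182.6, 95.6, 81.9] [0.5372 0.4107 0.05  ]
real	0m12.046s
user	0m16.160s
sys	0m3.162s
```

View pics/b1.png

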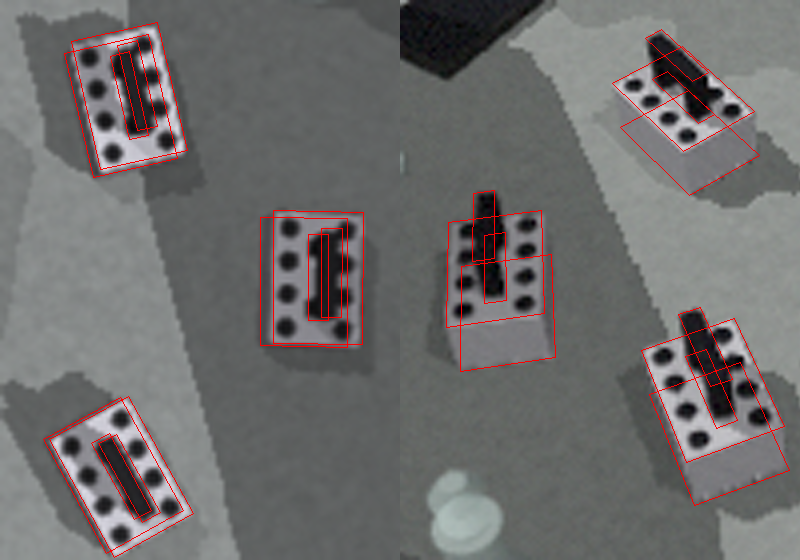

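```bash
python3 go.py .5237 -.2657 .16 -.002
```

```text
17.38 [0.4585 0.1218 0.2532] [-3.1415  0.0004 -0.1695] 0.09391254580449533 [-0.2584  0.7414  0.7044]
[0.5237, -0.2657, 0.16, -0.002] [0.1297 0.371  0.0931] [-0.0066  0.0249 -9.5988]
```

>>> {"method": "servo_tool", "body": {"commands": [0.016,0.047,0,0,0,-2,0.06,0.033,0.093,0,0,0,-4,0.06,0.049,0.14,0,0,0,-6,0.06,0.065,0.186,0,0,0,-8,0.06,0.081,0.232,0,0,0,-9.6,0.06,0.098,0.28,0,0,0,-9.6,0.06,0.114,0.325,0.03,0,0,-9.6,0.06,0.1297,0.371,0.06,0,0,-9.6,0.06,0.1297,0.371,0.093,0,0,-9.6,0.06,0.1297,0.371,0.093,0,0,-9.6,0.06]}}

```text
time: 18.62
tool_pos: [0.5216, -0.2656, 0.1562]
ee_rot: [-3.137, 0.007, -0.003]
wrist_force: [-0.0, -0.3, -0.1]
width: 0.0599
finger_force: 0.0
```

```bash
python3 go.py .5237 -.2657 .057 -.002
python3 - <<'E'
from fit import *
T,S=snapshot("top"),snapshot("scene")
cv2.imwrite("pics/top2.png",T["img"]);cv2.imwrite("pics/scene2.png",S["img"])
o=np.zeros((600,800,3),np.uint8)
a=cv2.resize(T["img"][142:286,214:324],(458,600),interpolation=cv2.INTER_CUBIC);o[:,:458]=a
b=cv2.resize(S["img"][175:305,254:336+22],(342,428),interpolation=cv2.INTER_CUBIC);o[:428,458:]=b
cv2.imwrite("pics/w1.png",o)
E
```

```text
18.62 [ 0.5216 -0.2656  0.1562] [-3.1369  0.007  -0.0033] 0.059874664110284095 [-0.0003 -0.2609 -0.1075]
[0.5237, -0.2657, 0.057, -0.002] [0.0028 0.0005 0.0992] [-0.2673  0.4016 -0.0746]
```

View pics/w1.png

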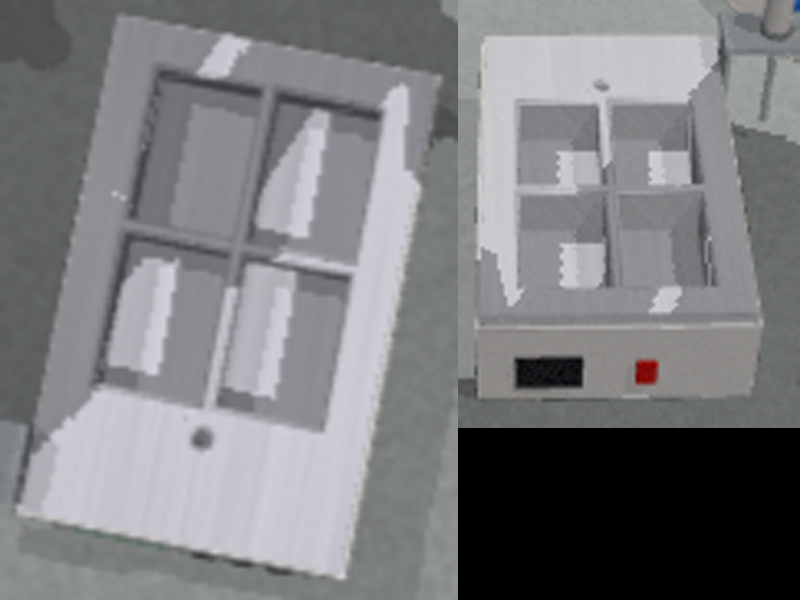

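```bash
cat > wells.py <<'E'
from fit import *
T,S=snapshot("top"),snapshot("scene")
t=lambda a,b:(214+a/4.1636-.5,142+b/4.1667-.5)
C={k:atz(T,*t(*v),.09) for k,v in dict(RL=(118,15),RR=(441,75),FR=(346,578),FL=(18,515),wRL=(155,65),wRR=(383,105),wFR=(327,433),wFL=(97,388),cross=(240,247),bore=(202,438)).items()}
D=np.array([C[k][:2] for k in("RL","RR","FR","FL")]);W=np.array([C[k][:2] for k in("wRL","wRR","wFR","wFL")])
for Q in(D,W):
    print("centre",Q.mean(0),"yawx",[np.arctan2(*(a-b)[::-1]) for a,b in((Q[0],Q[3]),(Q[1],Q[2]))],"yawy",[np.arctan2(-(a-b)[0],(a-b)[1]) for a,b in((Q[0],Q[1]),(Q[3],Q[2]))],"len",[np.linalg.norm(Q[i]-Q[(i+1)%4]) for i in range(4)])
print("cross",C["cross"],"bore",C["bore"])
s=lambda a,b:(254+(a-458)/3.288-.5,175+b/3.292-.5)
V=np.array([atz(S,*s(*v),.09)[:2] for v in((717,288),(518,288),(515,100),(690,98))]);print("scene wells",V.mean(0),[np.linalg.norm(V[i]-V[(i+1)%4]) for i in range(4)],"bore",atz(S,*s(600,86),.09))
print("tri bore",tri(T,t(202,438),S,s(600,86)))
print("tri corners",[tri(T,t(*a),S,s(*b)) for a,b in(((155,65),(717,288)),((383,105),(518,288)),((327,433),(515,100)),((97,388),(690,98)))])
E
python3 wells.py
```

```text
centre [0.5079 0.0571] yawx [np.float64(-0.1754416800289297), np.float64(-0.1733740260594259)] yawy [np.float64(-0.17294414720961304), np.float64(-0.1708617513361632)] len [np.float64(0.18395564259707256), np.float64(0.2838297411977447), np.float64(0.1845438656122693), np.float64(0.28421489449787685)]
centre [0.5342 0.0521] yawx [np.float64(-0.15676526231885385), np.float64(-0.15466243167742688)] yawy [np.float64(-0.16223824880346052), np.float64(-0.1765368056355933)] len [np.float64(0.12942294380896416), np.float64(0.1850092652008689), np.float64(0.12983542474964996), np.float64(0.18315030316248695)]
cross [0.5341 0.0523 0.09  ] bore [0.428  0.0715 0.09  ]
scene wells [0.536 0.051] [np.float64(0.13003454597250533), np.float64(0.1829543696081915), np.float64(0.13079174167074312), np.float64(0.1854990201157657)] bore [0.4306 0.068  0.09  ]
tri bore [0.4277 0.0702 0.0872]
tri corners [array([0.636 , 0.1012, 0.0862]), array([ 0.6145, -0.0273,  0.0898]), array([0.4319, 0.0026, 0.088 ]), array([0.4548, 0.131 , 0.0887])]
```

>>> {"method": "servo_tool", "body": {"commands": [0.0025,0.0005,0.03,-0.2,0.3,0,0.06,0.0025,0.0005,0.06,-0.2,0.3,0,0.06,0.0025,0.0005,0.085,-0.2,0.3,0,0.06,0.0025,0.0005,0.099,-0.2,0.3,0,0.06,0.0025,0.0005,0.099,-0.2,0.3,0,0.06,0.0025,0.0005,0.099,-0.2,0.3,0,0.03,0.0025,0.0005,0.099,-0.2,0.3,0,0.006,0.0025,0.0005,0.099,-0.2,0.3,0,0.006,0.0025,0.0005,0.099,-0.2,0.3,0,0.006,0.0025,0.0005,0.099,-0.2,0.3,0,0.006]}}

```text
time: 20.08
tool_pos: [0.5252, -0.2673, 0.0616]
ee_rot: [3.139, -0.005, -0.004]
wrist_force: [-0.0, 0.8, 0.9]
width: 0.0136
finger_force: 1.0
```

```bash
python3 go.py .5743 .0128 .2 -.173
```

```text
20.07 [ 0.5252 -0.2673  0.0616] [ 3.1391 -0.0054 -0.0043] 0.013583855711671722 [-0.0337  0.8397  0.8577]
[0.5743, 0.0128, 0.2, -0.173] [ 0.0486 -0.2799 -0.1388] [ 0.1147 -0.321   9.6658]
```

>>> {"method": "servo_tool", "body": {"commands": [0,0,0.002,0,0,0,0.006,0,0,0.002,0,0,0,0.006,0,0,0.002,0,0,0,0.006]}}

```text
time: 20.45
tool_pos: [0.5254, -0.2673, 0.0609]
ee_rot: [3.139, -0.006, -0.004]
wrist_force: [-1.8, 3.7, 6.3]
width: 0.0118
finger_force: 30.0
```

>>> {"method": "servo_tool", "body": {"commands": [0,0,-0.04,0,0,0,0.006,0,0,-0.08,0,0,0,0.006,0,0,-0.12,0,0,0,0.006,0,0,-0.14,0,0,0,0.006,0,0,-0.14,0,0,0,0.006,0,0,-0.14,0,0,0,0.006]}}

```text
time: 21.2
tool_pos: [0.5236, -0.2668, 0.1972]
ee_rot: [3.14, -0.002, -0.004]
wrist_force: [-0.1, -0.5, -3.1]
width: 0.0118
finger_force: 30.0
```

```bash
python3 go.py .5743 .0128 .2 -.173
```

```text
21.2 [ 0.5236 -0.2668  0.1972] [ 3.1399 -0.002  -0.0043] 0.011836824562162422 [-0.0647 -0.5452 -3.0843]
[0.5743, 0.0128, 0.2, -0.173] [ 0.0495 -0.2798 -0.0032] [ 0.0879 -0.123   9.6647]
```

>>> {"method": "servo_tool", "body": {"commands": [0.008,-0.047,-0.003,0,0,2,0.006,0.016,-0.093,-0.003,0,0,4,0.006,0.025,-0.14,-0.003,0,0,6,0.006,0.033,-0.187,-0.003,0,0,8,0.006,0.041,-0.233,-0.003,0,0,9.7,0.006,0.0495,-0.28,-0.003,0,0,9.7,0.006,0.0495,-0.28,-0.003,0,0,9.7,0.006,0.0495,-0.28,-0.003,0,0,9.7,0.006]}}

```text
time: 22.2
tool_pos: [0.5743, 0.0123, 0.1998]
ee_rot: [3.138, -0.003, -0.173]
wrist_force: [0.6, 0.2, -2.7]
width: 0.0117
finger_force: 30.0
```

```bash
python3 go.py .5743 .0128 .156 -.173
```

```text
22.2 [0.5743 0.0123 0.1998] [ 3.1377 -0.0025 -0.1733] 0.011736851959310478 [ 0.5565  0.1714 -2.6631]
[0.5743, 0.0128, 0.156, -0.173] [-0.0002 -0.0007  0.0438] [ 0.2207 -0.1447 -0.0148]
```

>>> {"method": "servo_tool", "body": {"commands": [0,-0.0005,0.02,0.2,0,0,0.006,0,-0.0005,0.04,0.2,0,0,0.006,0,-0.0005,0.05,0.2,0,0,0.006,0,-0.0005,0.056,0.2,0,0,0.006,0,-0.0005,0.06,0.2,0,0,0.006,0,-0.0005,0.06,0.2,0,0,0.006]}}

```text
time: 22.95
tool_pos: [0.5794, 0.0108, 0.1467]
ee_rot: [-3.142, -0.018, -0.175]
wrist_force: [4.1, -2.3, 6.0]
width: 0.0116
finger_force: 30.0
```

>>> {"method": "servo_tool", "body": {"commands": [0,0,-0.02,0,0,0,0.006,0,0,-0.02,0,0,0,0.006,0,0,-0.02,0,0,0,0.006]}}

```text
time: 23.32
tool_pos: [0.5751, 0.0125, 0.161]
ee_rot: [-3.141, -0.005, -0.174]
wrist_force: [-0.3, 0.4, -3.3]
width: 0.0117
finger_force: 30.0
```

```bash
python3 go.py .5743 .0128 .156 -.173
python3 - <<'E'
from h import *
T,S=snapshot("top"),snapshot("scene")
o=np.zeros((600,800,3),np.uint8)
o[:,:400]=cv2.resize(S["img"][170:305,260:350],(400,600),interpolation=cv2.INTER_CUBIC)
o[:,400:]=cv2.resize(T["img"][140:290,220:320],(400,600),interpolation=cv2.INTER_CUBIC)
cv2.imwrite("pics/c1.png",o)
E
```

```text
23.32 [0.5751 0.0125 0.161 ] [-3.1409 -0.0048 -0.174 ] 0.011653666234005109 [-0.2738  0.4212 -3.295 ]
[0.5743, 0.0128, 0.156, -0.173] [-0.0008 -0.0001  0.005 ] [-0.0389 -0.2746 -0.0584]
```

View pics/c1.png

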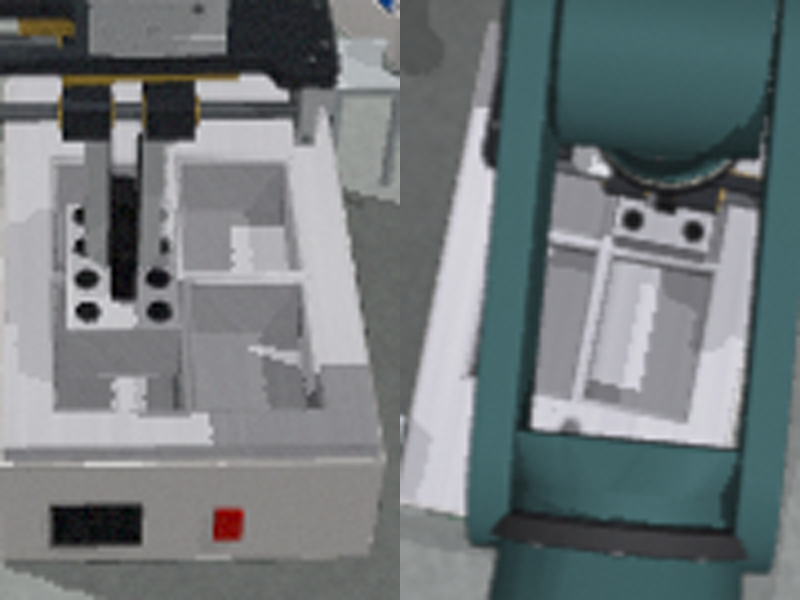

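Run:
```python
from fit import *
T,S=snapshot("top"),snapshot("scene");o=robot.get_obs();p=o["tool_pos"];y=-.173;c,s_=np.cos(y),np.sin(y)
def loc(P):
    d=P[:2]-p[:2];return np.array([c*d[0]+s_*d[1],-s_*d[0]+c*d[1]])
s=lambda a,b:(260+a/4.444-.5,170+b/4.444-.5);t=lambda a,b:(220+(a-400)/4-.5,140+b/4-.5)
for n,V,f,q in(("rear holes S",S,s,(88,312)),("",S,s,(158,312)),("3rd",S,s,(86,278)),("",S,s,(157,278)),("rear corners S",S,s,(67,328)),("",S,s,(180,326)),("front holes T",T,t,(632,218)),("",T,t,(693,231))):
    print(n,loc(atz(V,*f(*q),.14)))
# hole row spacing from original picture blk.png (block B at yaw ~0)
B=np.load("blocks.npy")[0];t2=lambda a,b:(332+a/4-.5,142+b/4-.5);print(B)
for q in((262,219),(262,252),(260,285),(258,319),(320,222),(316,288),(314,322)): print((atz(T,*t2(*q),.04)[:2]-B[:2]))
# original bar top of block B in top & scene
for q in((297,232),(292,303)): print("bar",atz(T,*t2(*q),.076)[:2]-B[:2])
```

```text
rear holes S [ 0.028  -0.0176]
 [0.0285 0.0155]
3rd [ 0.0055 -0.0181]
 [0.006 0.016]
rear corners S [ 0.0381 -0.0276]
 [0.0377 0.0253]
front holes T [-0.0334  0.0181]
 [-0.0342 -0.0165]
[ 0.5237 -0.2657 -0.0019]
[0.0302 0.0171]
[0.0103 0.017 ]
[-0.0096  0.0182]
[-0.0301  0.0193]
[ 0.0289 -0.0179]
[-0.0109 -0.0155]
[-0.0314 -0.0143]
bar [0.0193 0.004 ]
bar [-0.0223  0.0069]
```

>>> {"method": "servo_tool", "body": {"commands": [0.003,0,0,0,-0.2,0,0.006,0.003,0,0.01,0,-0.2,0,0.006,0.003,0,0.018,0,-0.2,0,0.006,0.003,0,0.024,0,-0.2,0,0.006,0.003,0,0.028,0,-0.2,0,0.006,0.003,0,0.028,0,-0.2,0,0.006]}}

```text
time: 24.28
tool_pos: [0.5846, 0.0112, 0.1397]
ee_rot: [-3.14, -0.02, -0.174]
wrist_force: [7.3, -1.6, 9.1]
width: 0.0118
finger_force: 30.0
```

```bash
cat > holes.py <<'E'
from fit import *
from scipy.spatial.transform import Rotation as Ro
HL=np.array([[a,b,.04] for a in(-.03,-.01,.01,.03) for b in(-.0172,.0172)])
def blobs(s,lo,hi):
    x0,y0=np.maximum(np.array(lo,int),0);x1,y1=np.array(hi,int);f=4
    g=cv2.resize(cv2.cvtColor(s["img"][y0:y1,x0:x1],cv2.COLOR_BGR2GRAY),None,fx=f,fy=f,interpolation=cv2.INTER_CUBIC)
    out=[]
    for th in(60,75):
        n,_,st,ce=cv2.connectedComponentsWithStats((g<th).astype(np.uint8))
        for i in range(1,n):
            w,h,a=st[i,2],st[i,3],st[i,4]
            if 60<a<900 and .5<w/h<2 and a/(w*h)>.6: out.append((ce[i]+.5)/f-.5+[x0,y0])
    return np.array(out)
def pose(T,S,p0,z0,yaw0,tol=5,off={}):
    """p0 xy of block, z0 bottom height -> least squares x,y,z,yaw,pitch,roll"""
    obs=[]
    for s in(T,S):
        P=Ro.from_euler("z",yaw0).apply(HL)+[*p0,z0];U=np.array([proj(s,q) for q in P])
        b=blobs(s,U.min(0)-12,U.max(0)+12)
        if not len(b):continue
        for i,u in enumerate(U):
            d=np.linalg.norm(b-u,axis=1);j=d.argmin()
            if d[j]<tol: obs.append((s,i,b[j]))
    f=lambda v,full=True:np.concatenate([proj(s,Ro.from_euler("xyz",[v[5],v[4],v[3]]).apply(HL[i])+v[:3])-u for s,i,u in obs]+[np.array([v[4],v[5]])*8])
    r=least_squares(f,[*p0,z0,yaw0,0,0],loss="soft_l1",f_scale=.5)
    return r.x,len(obs),np.abs(r.fun).max(),sum(o[0] is T for o in obs)
E
python3 - <<'E'
from holes import *
T,S=snapshot("top"),snapshot("scene")
print("in grip",pose(T,S,(.578,.0125),.079,-.173,tol=6))
for b in np.load("blocks.npy")[1:]: print("bench",b,pose(T,S,b[:2],0,b[2]))
E
```

```text
in grip (array([ 0.5704,  0.013 ,  0.0806, -0.1805,  0.1851, -0.0099]), 9, np.float64(1.8816979590011442), 2)
bench [ 0.6322 -0.1514  0.234 ] (array([ 0.6303, -0.1513, -0.001 ,  0.2375,  0.0011, -0.0001]), 11, np.float64(0.2181658230232415), 5)
bench [ 0.4025 -0.1484  0.5177] (array([ 0.4023, -0.1481, -0.0008,  0.5146, -0.0014,  0.0045]), 13, np.float64(0.3897848498057215), 8)
```

>>> {"method": "servo_tool", "body": {"commands": [0,0,-0.02,0,0,0,0.006,0,0,-0.035,0,0,0,0.006,0,0,-0.035,0,0,0,0.006,0,0,-0.035,0,0,0,0.006]}}

```text
time: 24.88
tool_pos: [0.5779, 0.0124, 0.1677]
ee_rot: [-3.141, -0.001, -0.174]
wrist_force: [-0.2, -0.6, -3.0]
width: 0.0116
finger_force: 30.0
```

```bash
python3 go.py;python3 - <<'E'
from holes import *
T,S=snapshot("top"),snapshot("scene");p=robot.get_obs()["tool_pos"]
for z in(.1,.106,.112):print("in grip",pose(T,S,(p[0]-.004,p[1]),z,-.173,tol=5))
E
```

```text
24.88 [0.5779 0.0124 0.1677] [-3.1409 -0.0005 -0.1736] 0.011632758096751676 [-0.2487 -0.6447 -2.9723]
in grip (array([ 0.5805,  0.0117,  0.099 , -0.1896, -0.1926,  0.0033]), 9, np.float64(2.751071959239397), 2)
in grip (array([ 0.5627,  0.0141,  0.1089, -0.1722,  0.2068, -0.005 ]), 8, np.float64(1.6546118166964023), 2)
in grip (array([ 0.5626,  0.0141,  0.109 , -0.1726,  0.2079, -0.0063]), 8, np.float64(1.6631786798416202), 2)
```

>>> {"method": "servo_tool", "body": {"commands": [0,0,-0.035,0,0,0,0.006,0,0.05,-0.035,0,0,0,0.006,0,0.1,-0.035,0,0,0,0.006,0,0.15,-0.035,0,0,0,0.006,0,0.2,-0.035,0,0,0,0.006,0,0.25,-0.03,0,0,0,0.006,0,0.28,0.01,0,0,0,0.006,0,0.28,0.05,0,0,0,0.006,0,0.28,0.085,0,0,0,0.006,0,0.28,0.09,0,0,0,0.006]}}

```text
time: 26.22
tool_pos: [0.5276, -0.262, 0.074]
ee_rot: [-3.137, 0.006, -0.174]
wrist_force: [-1.2, 0.1, -2.8]
width: 0.0118
finger_force: 30.0
```

```bash
python3 go.py .53 -.265 .062 -.173
```

```text
26.23 [ 0.5276 -0.262   0.074 ] [-3.1373  0.0062 -0.1738] 0.011762319328294132 [-1.2196  0.1196 -2.828 ]
[0.53, -0.265, 0.062, -0.173] [0.003  0.0026 0.012 ] [-0.2455  0.3541 -0.0491]
```

>>> {"method": "servo_tool", "body": {"commands": [0,0,0.006,0,0.3,0,0.006,0,0,0.012,0,0.3,0,0.006,0,0,0.012,0,0.3,0,0.006,0,0,0.012,0,0.3,0,0.02,0,0,0.012,0,0.3,0,0.05,0,0,0.012,0,0.3,0,0.06,0,0,-0.06,0,0.3,0,0.06,0,0,-0.11,0,0.3,0,0.06,0,0,-0.11,0,0.3,0,0.06]}}

```text
time: 27.35
tool_pos: [0.533, -0.2653, 0.1964]
ee_rot: [3.137, -0.021, -0.173]
wrist_force: [-0.8, -0.2, -0.1]
width: 0.0599
finger_force: 0.0
```

Run:
```python
from holes import *
T,S=snapshot("top"),snapshot("scene");p=robot.get_obs()["tool_pos"];print(p)
for d in(-.012,-.004,.004):print(pose(T,S,(p[0]+d,p[1]),0,-.173,tol=6))
for b in np.load("blocks.npy")[1:]: print("bench",pose(T,S,b[:2],0,b[2])[:2])
```

```text
[ 0.5304 -0.2637  0.1894]
(array([ 0.5153, -0.2607, -0.0013, -0.1709, -0.0037,  0.0237]), 8, np.float64(6.449798329051987), 2)
(array([ 0.5354, -0.2667, -0.0097, -0.0588, -0.3945, -0.0033]), 8, np.float64(6.526845964026137), 2)
(array([ 0.5345, -0.2646, -0.0008, -0.1769,  0.0009,  0.005 ]), 5, np.float64(0.2053551915017806), 1)
bench (array([ 0.6303, -0.1511, -0.0012,  0.2369, -0.0032,  0.0025]), 11)
bench (array([ 0.4023, -0.148 , -0.0006,  0.514 , -0.0021,  0.0037]), 13)
```

```bash
python3 go.py .4023 -.148 .15 .514
```

```text
27.45 [ 0.5304 -0.2637  0.1894] [-3.1415 -0.0094 -0.1735] 0.060006482168465124 [ 0.0584 -0.2054 -0.8664]
[0.4023, -0.148, 0.15, 0.514] [-0.1465 -0.0919  0.0381] [  0.1825  -0.5191 -39.3922]
```

>>> {"method": "servo_tool", "body": {"commands": [-0.03,-0.02,0,0,0,-9,0.06,-0.06,-0.04,0,0,0,-18,0.06,-0.1,-0.06,0,0,0,-28,0.06,-0.1465,-0.092,0,0,0,-36,0.06,-0.1465,-0.092,0,0,0,-39.4,0.06,-0.1465,-0.092,0.038,0,-0.5,-39.4,0.06,-0.1465,-0.092,0.038,0,-0.5,-39.4,0.06,-0.1465,-0.092,0.038,0,-0.5,-39.4,0.06]}}

```text
time: 28.45
tool_pos: [0.4016, -0.1475, 0.149]
ee_rot: [-3.141, 0.003, 0.514]
wrist_force: [0.8, -0.1, 0.1]
width: 0.06
finger_force: 0.0
```

```bash
python3 go.py .4023 -.148 .060 .514
python3 - <<'E'
from blk import *
from holes import pose
T,S=snapshot("top"),snapshot("scene")
for r in find(T,S): print(r, pose(T,S,r[2][:2],0,r[2][2]))
E
```

```text
28.45 [ 0.4016 -0.1475  0.149 ] [-3.1412  0.0027  0.514 ] 0.0599888993263146 [ 0.8301 -0.1233  0.0946]
[0.4023, -0.148, 0.06, 0.514] [0.0006 0.0008 0.089 ] [-0.0238  0.1527 -0.0012]
(0.66, 2, array([ 0.4054, -0.1457,  0.5346]), np.float64(3.557836397286525)) (array([ 0.4032, -0.1492, -0.0018,  0.5025, -0.0104, -0.0356]), 7, np.float64(4.1592036157389884), 1)
(0.61, 2, array([ 0.6313, -0.151 ,  3.3803]), np.float64(0.17466437555414321)) (array([ 0.6302, -0.1513, -0.001 ,  3.3791, -0.0029,  0.    ]), 11, np.float64(0.25210565272618624), 5)
(0.58, 2, array([ 0.5158, -0.2613,  3.0061]), np.float64(0.1723184302456615)) (array([ 0.5147, -0.2608, -0.001 ,  2.965 , -0.0021, -0.0104]), 10, np.float64(0.2590865904595603), 5)
```

>>> {"method": "servo_tool", "body": {"commands": [0.0005,0.0008,0.03,0,0.15,0,0.06,0.0005,0.0008,0.06,0,0.15,0,0.06,0.0005,0.0008,0.08,0,0.15,0,0.06,0.0005,0.0008,0.089,0,0.15,0,0.06,0.0005,0.0008,0.089,0,0.15,0,0.06,0.0005,0.0008,0.089,0,0.15,0,0.06]}}

```text
time: 29.4
tool_pos: [0.4035, -0.1487, 0.0617]
ee_rot: [3.138, -0.002, 0.514]
wrist_force: [-0.1, 0.7, -0.7]
width: 0.0599
finger_force: 0.0
```

```bash
python3 go.py .4023 -.148 .060 .514
```

```text
29.4 [ 0.4035 -0.1487  0.0617] [ 3.1384 -0.0021  0.5141] 0.05992233820379221 [-0.0835  0.7322 -0.6548]
[0.4023, -0.148, 0.06, 0.514] [-0.0007 -0.0012  0.0017] [ 0.1827 -0.1209  0.0054]
```

>>> {"method": "servo_tool", "body": {"commands": [-0.0007,-0.001,0.0015,0.15,-0.1,0,0.06,-0.0007,-0.001,0.0015,0.15,-0.1,0,0.03,-0.0007,-0.001,0.0015,0.15,-0.1,0,0.006,-0.0007,-0.001,0.0015,0.15,-0.1,0,0.006,-0.0007,-0.001,0.0015,0.15,-0.1,0,0.006,-0.0007,-0.001,0.0015,0.15,-0.1,0,0.006,-0.0007,-0.001,0.0015,0.15,-0.1,0,0.006]}}

```text
time: 30.28
tool_pos: [0.4016, -0.1479, 0.0589]
ee_rot: [-3.141, 0.001, 0.514]
wrist_force: [0.8, -1.2, 0.1]
width: 0.0114
finger_force: 30.0
```

>>> {"method": "servo_tool", "body": {"commands": [0,0,-0.04,0,0,0,0.006,0,0,-0.08,0,0,0,0.006,0,0,-0.12,0,0,0,0.006,0,0,-0.14,0,0,0,0.006,0,0,-0.14,0,0,0,0.006,0,0,-0.14,0,0,0,0.006]}}

```text
time: 31.02
tool_pos: [0.4009, -0.1473, 0.197]
ee_rot: [-3.137, 0.003, 0.514]
wrist_force: [-0.2, -0.4, -3.6]
width: 0.0119
finger_force: 30.0
```

```bash
python3 go.py .4837 .0286 .2 -.173;  python3 - <<'E'
from holes import *
T,S=snapshot("top"),snapshot("scene");p=robot.get_obs()["tool_pos"]
print(pose(T,S,p[:2],p[2]-.06,.514,tol=6))
E
```

```text
31.02 [ 0.4009 -0.1473  0.197 ] [-3.1371  0.0028  0.5141] 0.011894538064949483 [-0.2199 -0.3508 -3.577 ]
[0.4837, 0.0286, 0.2, -0.173] [ 0.1586 -0.1125 -0.0029] [-0.1923  0.2422 39.3665]
(array([ 0.3952, -0.1473,  0.1331,  0.5164,  0.0068, -0.0052]), 5, np.float64(0.08299785286106953), 0)
```

>>> {"method": "servo_tool", "body": {"commands": [0.02,-0.015,-0.003,0,0,9,0.006,0.05,-0.036,-0.003,0,0,18,0.006,0.09,-0.065,-0.003,0,0,28,0.006,0.125,-0.09,-0.003,0,0,37,0.006,0.1586,-0.1125,-0.003,-0.1,0.2,39.4,0.006,0.1586,-0.1125,-0.003,-0.1,0.2,39.4,0.006,0.1586,-0.1125,-0.003,-0.1,0.2,39.4,0.006,0.1586,-0.1125,-0.003,-0.1,0.2,39.4,0.006]}}

```text
time: 32.12
tool_pos: [0.4841, 0.0272, 0.2016]
ee_rot: [3.141, -0.001, -0.175]
wrist_force: [-0.0, 0.5, -3.9]
width: 0.0117
finger_force: 30.0
```

```bash
python3 go.py .4837 .0286 .16 -.173;  python3 - <<'E'
from holes import *
T,S=snapshot("top"),snapshot("scene");p=robot.get_obs()["tool_pos"]
for d in(0,-.004): print(pose(T,S,(p[0]+d,p[1]),p[2]-.059,-.173,tol=5))
E
```

```text
32.12 [0.4841 0.0272 0.2016] [ 3.1412 -0.0014 -0.1749] 0.011655304719556524 [-0.0314  0.4701 -3.8792]
[0.4837, 0.0286, 0.16, -0.173] [-0.0007 -0.0013  0.0416] [ 0.0224 -0.08   -0.107 ]
(array([ 0.4971,  0.0226,  0.1521, -0.1488, -0.0209, -0.0236]), 7, np.float64(1.0084184183755838), 0)
(array([ 0.4971,  0.0226,  0.1521, -0.1488, -0.0209, -0.0236]), 7, np.float64(1.008418448958082), 0)
```

>>> {"method": "servo_tool", "body": {"commands": [-0.0007,-0.001,0.02,0,0,0,0.006,-0.0007,-0.001,0.04,0,0,0,0.006,-0.0007,-0.001,0.048,0,0,0,0.006,-0.0007,-0.001,0.054,0,0,0,0.006,-0.0007,-0.001,0.056,0,0,0,0.006,-0.0007,-0.001,0.056,0,0,0,0.006]}}

```text
time: 32.98
tool_pos: [0.4844, 0.0292, 0.1465]
ee_rot: [-3.141, -0.003, -0.174]
wrist_force: [-0.7, -0.2, -3.1]
width: 0.0116
finger_force: 30.0
```

```bash
python3 go.py .4837 .0286 .136 -.173
```

```text
32.98 [0.4844 0.0292 0.1465] [-3.1414 -0.0029 -0.1736] 0.011589291117884825 [-0.6541 -0.1537 -3.1042]
[0.4837, 0.0286, 0.136, -0.173] [-0.0006  0.0007  0.0105] [-0.0084 -0.1684 -0.036 ]
```

>>> {"method": "servo_tool", "body": {"commands": [-0.0005,0.0005,0.006,0,-0.1,0,0.006,-0.0005,0.0005,0.012,0,-0.1,0,0.006,-0.0005,0.0005,0.018,0,-0.1,0,0.006,-0.0005,0.0005,0.02,0,-0.1,0,0.006,-0.0005,0.0005,0.02,0,-0.1,0,0.006]}}

```text
time: 33.6
tool_pos: [0.4835, 0.0288, 0.1257]
ee_rot: [-3.142, -0.0, -0.174]
wrist_force: [-0.2, 1.0, -3.4]
width: 0.0114
finger_force: 30.0
```

>>> {"method": "servo_tool", "body": {"commands": [0,0,0.008,0,0,0,0.006,0,0,0.014,0,0,0,0.006,0,0,0.0165,0,0,0,0.006,0,0,0.0165,0,0,0,0.006,0,0,0.0165,0,0,0,0.006]}}

```text
time: 34.22
tool_pos: [0.4838, 0.0288, 0.1096]
ee_rot: [-3.141, -0.001, -0.174]
wrist_force: [0.2, -0.5, -3.1]
width: 0.0116
finger_force: 30.0
```

>>> {"method": "servo_tool", "body": {"commands": [0,0,0,0,0,0,0.02,0,0,0,0,0,0,0.03,0,0,0,0,0,0,0.04,0,0,-0.03,0,0,0,0.04,0,0,-0.06,0,0,0,0.05,0,0,-0.1,0,0,0,0.06,0,0,-0.1,0,0,0,0.06]}}

```text
time: 35.1
tool_pos: [0.4857, 0.0287, 0.2137]
ee_rot: [-3.141, -0.009, -0.174]
wrist_force: [-0.1, -0.5, -0.2]
width: 0.0596
finger_force: 0.0
```

```bash
python3 go.py .5147 -.2608 .16 -.1755;  python3 - <<'E'
from holes import *
T,S=snapshot("top"),snapshot("scene")
print(pose(T,S,(.4837,.0286),.05,-.173,tol=5))
E
```

```text
35.1 [0.4857 0.0287 0.2137] [-3.1405 -0.0091 -0.1735] 0.059566113516780525 [-0.1409 -0.464  -0.2141]
[0.5147, -0.2608, 0.16, -0.1755] [0.078  0.2802 0.0541] [-0.0631 -0.5186  0.1139]
(array([ 0.4781,  0.0297,  0.0438, -0.1683,  0.0116, -0.001 ]), 8, np.float64(0.11529706466023981), 0)
```

>>> {"method": "servo_tool", "body": {"commands": [0.013,0.047,0,0,0,0,0.06,0.026,0.094,0,0,0,0,0.06,0.04,0.14,0,0,0,0,0.06,0.053,0.187,0,0,0,0,0.06,0.066,0.234,0,0,0,0,0.06,0.078,0.28,0.02,0,-0.3,0,0.06,0.078,0.28,0.054,0,-0.3,0,0.06,0.078,0.28,0.054,0,-0.3,0,0.06,0.078,0.28,0.054,0,-0.3,0,0.06]}}

```text
time: 36.33
tool_pos: [0.512, -0.2599, 0.1555]
ee_rot: [-3.141, 0.005, -0.173]
wrist_force: [1.9, 0.5, 0.2]
width: 0.06
finger_force: 0.0
```

```bash
python3 go.py .5147 -.2608 .058 -.1755;  python3 - <<'E'
from holes import *
T,S=snapshot("top"),snapshot("scene")
print(pose(T,S,(.4837,.0286),.05,-.173,tol=5))
print(pose(T,S,(.5147,-.2608),0,-.1766,tol=5))
print(pose(T,S,(.6303,-.1512),0,.237,tol=5))
E
```

```text
36.33 [ 0.512  -0.2599  0.1555] [-3.1411  0.0054 -0.173 ] 0.05997700596740724 [1.9342 0.478  0.2173]
[0.5147, -0.2608, 0.058, -0.1755] [0.0033 0.0004 0.0974] [-0.0296  0.3077  0.1423]
(array([ 0.4838,  0.0287,  0.0492, -0.1706,  0.0071, -0.0017]), 16, np.float64(0.2930518449863939), 8)
(array([ 0.5147, -0.2613, -0.0008, -0.1749,  0.0023,  0.0022]), 6, np.float64(0.15481482401651192), 1)
(array([ 0.6303, -0.1513, -0.0011,  0.2367, -0.0025, -0.0018]), 11, np.float64(0.28216356900497885), 5)
```

Block C is home in the front right well (z 0.0492). On to block A.

>>> {"method": "servo_tool", "body": {"commands": [0.0025,0.0006,0.03,0,0.2,0,0.06,0.0025,0.0006,0.06,0,0.2,0,0.06,0.0025,0.0006,0.085,0,0.2,0,0.06,0.0025,0.0006,0.095,0,0.2,0,0.06,0.0025,0.0006,0.095,0,0.2,0,0.06,0.0025,0.0006,0.095,0,0.2,0,0.06]}}

```text
time: 37.17
tool_pos: [0.5151, -0.2619, 0.0624]
ee_rot: [3.14, -0.002, -0.173]
wrist_force: [-0.5, -0.9, 0.3]
width: 0.06
finger_force: 0.0
```

```bash
python3 go.py .5147 -.2612 .058 -.1755
```

```text
37.17 [ 0.5151 -0.2619  0.0624] [ 3.1405 -0.0018 -0.1733] 0.06001885755864233 [-0.5154 -0.8796  0.2928]
[0.5147, -0.2612, 0.058, -0.1755] [-0.0005 -0.0006  0.0044] [ 0.0646 -0.1016  0.1273]
```

>>> {"method": "servo_tool", "body": {"commands": [-0.0005,-0.0005,0.003,0,0,0.1,0.06,-0.0005,-0.0005,0.003,0,0,0.1,0.03,-0.0005,-0.0005,0.003,0,0,0.1,0.006,-0.0005,-0.0005,0.003,0,0,0.1,0.006,-0.0005,-0.0005,0.003,0,0,0.1,0.006,-0.0005,-0.0005,0.003,0,0,0.1,0.006,-0.0005,-0.0005,0.003,0,0,0.1,0.006]}}

```text
time: 38.05
tool_pos: [0.5136, -0.2607, 0.0574]
ee_rot: [-3.141, 0.001, -0.175]
wrist_force: [0.1, 0.1, -1.0]
width: 0.0116
finger_force: 30.0
```

>>> {"method": "servo_tool", "body": {"commands": [0,0,-0.04,0,0,0,0.006,0,0,-0.08,0,0,0,0.006,0,0,-0.12,0,0,0,0.006,0,0,-0.14,0,0,0,0.006,0,0,-0.14,0,0,0,0.006,0,0,-0.14,0,0,0,0.006]}}

```text
time: 38.8
tool_pos: [0.513, -0.2604, 0.1954]
ee_rot: [-3.14, 0.005, -0.175]
wrist_force: [-1.2, -0.2, -3.3]
width: 0.0114
finger_force: 30.0
```

```bash
python3 go.py .5743 .0128 .2 -.173
```

```text
38.8 [ 0.513  -0.2604  0.1954] [-3.1402  0.0046 -0.1753] 0.01137058325467996 [-1.2227 -0.164  -3.3395]
[0.5743, 0.0128, 0.2, -0.173] [ 0.0127 -0.2797 -0.0043] [-0.0808  0.2607 -0.1345]
```

>>> {"method": "servo_tool", "body": {"commands": [0.002,-0.047,-0.004,0,0.2,0,0.006,0.004,-0.093,-0.004,0,0.2,0,0.006,0.006,-0.14,-0.004,0,0.2,0,0.006,0.008,-0.187,-0.004,0,0.2,0,0.006,0.01,-0.233,-0.004,0,0.2,0,0.006,0.012,-0.28,-0.004,0,0.2,0,0.006,0.012,-0.28,-0.004,0,0.2,0,0.006,0.012,-0.28,-0.004,0,0.2,0,0.006]}}

```text
time: 39.8
tool_pos: [0.5736, 0.0125, 0.1996]
ee_rot: [3.14, 0.001, -0.175]
wrist_force: [0.1, 0.0, -3.1]
width: 0.0116
finger_force: 30.0
```

```bash
python3 go.py .5735 .0128 .145 -.173
```

```text
39.8 [0.5736 0.0125 0.1996] [ 3.1405  0.0011 -0.1749] 0.011553654634264415 [ 0.1262  0.0173 -3.088 ]
[0.5735, 0.0128, 0.145, -0.173] [-0.0001 -0.0003  0.0546] [ 0.0642  0.0619 -0.1116]
```

>>> {"method": "servo_tool", "body": {"commands": [0,-0.0003,0.02,0,0,0,0.006,0,-0.0003,0.04,0,0,0,0.006,0,-0.0003,0.048,0,0,0,0.006,0,-0.0003,0.054,0,0,0,0.006,0,-0.0003,0.056,0,0,0,0.006,0,-0.0003,0.056,0,0,0,0.006]}}

```text
time: 40.55
tool_pos: [0.5749, 0.0129, 0.1461]
ee_rot: [-3.141, -0.003, -0.175]
wrist_force: [-0.1, 0.0, -2.9]
width: 0.0116
finger_force: 30.0
```

>>> {"method": "servo_tool", "body": {"commands": [-0.001,0,0.004,0,-0.1,0,0.006,-0.001,0,0.008,0,-0.1,0,0.006,-0.001,0,0.012,0,-0.1,0,0.006,-0.001,0,0.012,0,-0.1,0,0.006]}}

```text
time: 41.05
tool_pos: [0.5733, 0.0133, 0.1329]
ee_rot: [3.142, 0.001, -0.175]
wrist_force: [-0.4, 0.2, -3.4]
width: 0.0117
finger_force: 30.0
```

Free of contact, bottom at 0.0755; down to 0.0505.

>>> {"method": "servo_tool", "body": {"commands": [0.0005,-0.0003,0.008,0,0,0,0.006,0.0005,-0.0003,0.016,0,0,0,0.006,0.0005,-0.0003,0.022,0,0,0,0.006,0.0005,-0.0003,0.025,0,0,0,0.006,0.0005,-0.0003,0.025,0,0,0,0.006,0.0005,-0.0003,0.025,0,0,0,0.006]}}

```text
time: 41.8
tool_pos: [0.5742, 0.0133, 0.1086]
ee_rot: [3.142, -0.0, -0.175]
wrist_force: [0.0, -2.1, -4.3]
width: 0.0115
finger_force: 30.0
```

>>> {"method": "servo_tool", "body": {"commands": [0,0,0,0,0,0,0.02,0,0,0,0,0,0,0.03,0,0,0,0,0,0,0.04,0,0,-0.03,0,0,0,0.04,0,0,-0.06,0,0,0,0.05,0,0,-0.09,0,0,0,0.06,0,0,-0.09,0,0,0,0.06]}}

```text
time: 42.68
tool_pos: [0.5759, 0.0133, 0.202]
ee_rot: [-3.141, -0.008, -0.175]
wrist_force: [-0.2, -0.0, -1.1]
width: 0.0599
finger_force: 0.0
```

```bash
python3 go.py .6303 -.1512 .16 .237
```

```text
42.67 [0.5759 0.0133 0.202 ] [-3.1407 -0.0076 -0.1752] 0.059926347183657296 [-0.2452 -0.0441 -1.1129]
[0.6303, -0.1512, 0.16, 0.237] [0.0819 0.1526 0.0425] [  0.0402  -0.4417 -23.6189]
```

>>> {"method": "servo_tool", "body": {"commands": [0.016,0.03,0,0,0,-5,0.06,0.033,0.061,0,0,0,-10,0.06,0.05,0.092,0,0,0,-16,0.06,0.066,0.122,0,0,-0.4,-20,0.06,0.082,0.1526,0,0,-0.4,-23.6,0.06,0.082,0.1526,0.03,0,-0.4,-23.6,0.06,0.082,0.1526,0.03,0,-0.4,-23.6,0.06,0.082,0.1526,0.03,0,-0.4,-23.6,0.06]}}

```text
time: 43.68
tool_pos: [0.6281, -0.1507, 0.1682]
ee_rot: [-3.14, 0.007, 0.237]
wrist_force: [-1.1, 0.2, -0.4]
width: 0.0602
finger_force: 0.0
```

```bash
python3 go.py .6303 -.1512 .058 .237;  python3 - <<'E'
from holes import *
T,S=snapshot("top"),snapshot("scene")
print(pose(T,S,(.4837,.0286),.05,-.173,tol=5))
print(pose(T,S,(.5743,.0128),.05,-.173,tol=5))
print(pose(T,S,(.6303,-.1512),0,.237,tol=5))
t0=cv2.imread("pics/top0.png")
d=spotter.trace("flask",S)[0];b=d["box"];print(d["conf"],b)
print("stopper",tri(T,(411.5,112),S,(153.5,318)))
print("flask base top est",atz(T,400,124,0))
E
```

```text
43.67 [ 0.6281 -0.1507  0.1682] [-3.1397  0.0071  0.2371] 0.06020958493122276 [-1.0595  0.2117 -0.426 ]
[0.6303, -0.1512, 0.058, 0.237] [0.0028 0.0012 0.1101] [-0.1098  0.4085  0.0036]
(array([ 0.4838,  0.0288,  0.0492, -0.1696,  0.0064, -0.0007]), 16, np.float64(0.28542415953563705), 8)
(array([ 0.5757,  0.013 ,  0.0493, -0.1761, -0.0052,  0.001 ]), 16, np.float64(0.2627687351878194), 8)
(array([ 0.6303, -0.1511, -0.0009,  0.2359, -0.0005,  0.004 ]), 8, np.float64(0.2134754568904782), 2)
0.96 [146.3, 311.7, 42.4, 63.6]
stopper [ 0.7374 -0.2662  0.1277]
flask base top est [ 0.7404 -0.2645  0.    ]
```

>>> {"method": "servo_tool", "body": {"commands": [0.0022,0.0005,0.03,-0.1,0.3,0,0.06,0.0022,0.0005,0.06,-0.1,0.3,0,0.06,0.0022,0.0005,0.09,-0.1,0.3,0,0.06,0.0022,0.0005,0.107,-0.1,0.3,0,0.06,0.0022,0.0005,0.107,-0.1,0.3,0,0.06,0.0022,0.0005,0.107,-0.1,0.3,0,0.06]}}

```text
time: 44.58
tool_pos: [0.6309, -0.1514, 0.0634]
ee_rot: [3.14, -0.002, 0.237]
wrist_force: [0.1, -0.2, 0.6]
width: 0.0599
finger_force: 0.0
```

```bash
python3 go.py .6303 -.1512 .058 .237
```

```text
44.58 [ 0.6309 -0.1514  0.0634] [ 3.1395 -0.0015  0.2367] 0.059933199951327475 [ 0.137  -0.22    0.6394]
[0.6303, -0.1512, 0.058, 0.237] [-0.0006 -0.0003  0.0054] [ 0.1171 -0.0865 -0.0154]
```

>>> {"method": "servo_tool", "body": {"commands": [0,0,0.004,0.1,0,0,0.06,0,0,0.004,0.1,0,0,0.03,0,0,0.004,0.1,0,0,0.006,0,0,0.004,0.1,0,0,0.006,0,0,0.004,0.1,0,0,0.006,0,0,0.004,0.1,0,0,0.006,0,0,0.004,0.1,0,0,0.006]}}

```text
time: 45.45
tool_pos: [0.6299, -0.1513, 0.0575]
ee_rot: [-3.141, 0.001, 0.237]
wrist_force: [0.3, -0.3, 0.4]
width: 0.012
finger_force: 30.0
```

>>> {"method": "servo_tool", "body": {"commands": [0,0,-0.04,0,0,0,0.006,0,0,-0.08,0,0,0,0.006,0,0,-0.12,0,0,0,0.006,0,0,-0.145,0,0,0,0.006,0,0,-0.145,0,0,0,0.006,0,0,-0.145,0,0,0,0.006]}}

```text
time: 46.2
tool_pos: [0.6291, -0.151, 0.1998]
ee_rot: [-3.138, 0.005, 0.237]
wrist_force: [-0.8, -0.4, -3.6]
width: 0.0119
finger_force: 30.0
```

```bash
python3 go.py .5853 .0758 .205 -.173
```

```text
46.2 [ 0.6291 -0.151   0.1998] [-3.138   0.0047  0.2366] 0.011883214238111534 [-0.8357 -0.4156 -3.6442]
[0.5853, 0.0758, 0.205, -0.173] [ 0.0106 -0.2307 -0.0044] [-0.1482  0.3083 23.469 ]
```

>>> {"method": "servo_tool", "body": {"commands": [0.002,-0.046,-0.005,0,0,5,0.006,0.004,-0.092,-0.005,0,0,10,0.006,0.006,-0.138,-0.005,0,0,15,0.006,0.008,-0.184,-0.005,0,0.2,20,0.006,0.0106,-0.2307,-0.005,0,0.2,23.5,0.006,0.0106,-0.2307,-0.005,0,0.2,23.5,0.006,0.0106,-0.2307,-0.005,0,0.2,23.5,0.006,0.0106,-0.2307,-0.005,0,0.2,23.5,0.006]}}

```text
time: 47.2
tool_pos: [0.5862, 0.0743, 0.2067]
ee_rot: [-3.141, -0.0, -0.175]
wrist_force: [-0.8, -0.8, -3.5]
width: 0.0119
finger_force: 30.0
```

```bash
python3 go.py .5853 .0758 .145 -.173
```

```text
47.2 [0.5862 0.0743 0.2067] [-3.141  -0.0003 -0.175 ] 0.01190202845643048 [-0.7687 -0.7689 -3.5189]
[0.5853, 0.0758, 0.145, -0.173] [-0.0011 -0.0013  0.0617] [-0.0363 -0.0156 -0.1131]
```

>>> {"method": "servo_tool", "body": {"commands": [-0.0005,-0.0012,0.02,0,0,0,0.006,-0.0005,-0.0012,0.04,0,0,0,0.006,-0.0005,-0.0012,0.052,0,0,0,0.006,-0.0005,-0.0012,0.058,0,0,0,0.006,-0.0005,-0.0012,0.062,0,0,0,0.006,-0.0005,-0.0012,0.062,0,0,0,0.006]}}

```text
time: 47.95
tool_pos: [0.5863, 0.0767, 0.1461]
ee_rot: [-3.14, -0.002, -0.174]
wrist_force: [-0.6, -0.0, -3.6]
width: 0.0116
finger_force: 30.0
```

```bash
python3 go.py .5855 .0758 .135 -.173
```

```text
47.95 [0.5863 0.0767 0.1461] [-3.1401 -0.0025 -0.1736] 0.0116212874470676 [-0.6228 -0.0233 -3.5607]
[0.5855, 0.0758, 0.135, -0.173] [-0.0007  0.0011  0.0111] [-0.0883 -0.1423 -0.0367]
```

>>> {"method": "servo_tool", "body": {"commands": [-0.0006,0.0009,0.004,0,-0.1,0,0.006,-0.0006,0.0009,0.008,0,-0.1,0,0.006,-0.0006,0.0009,0.012,0,-0.1,0,0.006,-0.0006,0.0009,0.012,0,-0.1,0,0.006]}}

```text
time: 48.45
tool_pos: [0.585, 0.0761, 0.1332]
ee_rot: [-3.14, 0.001, -0.173]
wrist_force: [0.9, 0.5, -4.6]
width: 0.012
finger_force: 30.0
```

>>> {"method": "servo_tool", "body": {"commands": [0.0003,0.0002,0.008,0,0,0,0.006,0.0003,0.0002,0.016,0,0,0,0.006,0.0003,0.0002,0.022,0,0,0,0.006,0.0003,0.0002,0.025,0,0,0,0.006,0.0003,0.0002,0.025,0,0,0,0.006,0.0003,0.0002,0.025,0,0,0,0.006]}}

```text
time: 49.2
tool_pos: [0.5859, 0.0758, 0.1092]
ee_rot: [-3.14, -0.001, -0.174]
wrist_force: [0.4, 0.2, -4.1]
width: 0.0114
finger_force: 30.0
```

>>> {"method": "servo_tool", "body": {"commands": [0,0,0,0,0,0,0.02,0,0,0,0,0,0,0.03,0,0,0,0,0,0,0.04,0,0,-0.03,0,0,0,0.04,0,0,-0.08,0,0,0,0.05,0,0,-0.14,0,0,0,0.05,0,0,-0.14,0,0,0,0.05]}}

```text
time: 50.08
tool_pos: [0.5883, 0.0757, 0.2567]
ee_rot: [-3.137, -0.014, -0.174]
wrist_force: [0.5, -0.2, 0.2]
width: 0.0498
finger_force: 0.0
```

```bash
python3 go.py .51 .416 .25 -.172
```

```text
50.08 [0.5883 0.0757 0.2567] [-3.1372 -0.014  -0.1735] 0.04979306608982416 [ 0.5488 -0.1797  0.1589]
[0.51, 0.416, 0.25, -0.172] [-0.136  -0.3216  0.0062] [-0.2495 -0.8034 -0.086 ]
```

>>> {"method": "servo_tool", "body": {"commands": [-0.022,-0.053,0,0,0,0,0.05,-0.045,-0.106,0,0,0,0,0.05,-0.068,-0.16,0,0,0,0,0.05,-0.09,-0.213,0,0,0,0,0.05,-0.113,-0.267,0,0,-0.5,0,0.05,-0.136,-0.3216,0.03,0,-0.5,0,0.05,-0.136,-0.3216,0.05,0,-0.5,0,0.05,-0.136,-0.3216,0.05,0,-0.5,0,0.05]}}

```text
time: 51.08
tool_pos: [0.5054, 0.4158, 0.195]
ee_rot: [3.138, 0.014, -0.172]
wrist_force: [1.7, -0.4, -0.8]
width: 0.0499
finger_force: 0.0
```

```bash
python3 go.py .51 .416 .074 -.172
python3 - <<'E'
from holes import *
T,S=snapshot("top"),snapshot("scene")
for c in((.4837,.0286),(.5743,.0128),(.5853,.0758)):print(pose(T,S,c,.05,-.173,tol=5))
for d in spotter.trace("block0",T)+spotter.trace("block0",S): print(d["conf"],d["box"])
# lid bar (dark) on paper in scene
for s in(T,S):
  for d in spotter.trace("thermometer",s): print("th",d["conf"],d["box"])
u=proj(S,[.51,.416,.09]).astype(int);g=cv2.cvtColor(S["img"],cv2.COLOR_BGR2GRAY)[u[1]-30:u[1]+30,u[0]-30:u[0]+30]
n,_,st,ce=cv2.connectedComponentsWithStats((g<45).astype(np.uint8))
for i in range(1,n):
    if st[i,4]>30:print("bar",st[i],ce[i]+u-30)
print("expected bar ends",[proj(S,[.5105+a*.985,.4163-a*.171,.09]) for a in(-.035,.035)])
E
```

```text
51.08 [0.5054 0.4158 0.195 ] [ 3.1377  0.0138 -0.1721] 0.049924968475825456 [ 1.6817 -0.3971 -0.8413]
[0.51, 0.416, 0.074, -0.172] [ 0.0062 -0.0015  0.1209] [ 0.2233  0.7894 -0.0024]
(array([ 0.4839,  0.0288,  0.0491, -0.1699,  0.0052, -0.0004]), 16, np.float64(0.27104220129581336), 8)
(array([ 0.5755,  0.013 ,  0.0492, -0.1754, -0.003 ,  0.0005]), 16, np.float64(0.26454460643446964), 8)
(array([ 0.5863,  0.0761,  0.0491, -0.1734, -0.0011,  0.0002]), 14, np.float64(0.26157361213950026), 8)
0.86 [267.5, 204.7, 27.0, 39.2]
0.83 [248.2, 158.2, 29.9, 37.9]
0.7 [434.6, 176.5, 35.0, 35.0]
0.63 [272.0, 161.8, 30.1, 39.0]
0.17 [186.3, 143.7, 135.2, 136.3]
0.94 [89.2, 266.0, 37.9, 45.1]
0.93 [272.4, 200.0, 24.2, 30.6]
0.89 [300.9, 228.0, 28.9, 35.3]
0.61 [273.6, 225.6, 27.5, 37.6]
th 0.62 [194.0, 243.0, 11.2, 11.1]
th 0.67 [344.8, 169.8, 14.8, 42.6]
th 0.6 [272.9, 202.9, 25.0, 28.7]
bar [ 23  23  14  26 193] [439.7772 208.9326]
expected bar ends [array([436.8163, 195.0943]), array([445.0327, 213.9903])]
```

>>> {"method": "servo_tool", "body": {"commands": [0.006,-0.001,0.03,0.2,0.7,0,0.05,0.006,-0.001,0.06,0.2,0.7,0,0.05,0.006,-0.001,0.09,0.2,0.7,0,0.05,0.006,-0.001,0.115,0.2,0.7,0,0.05,0.006,-0.001,0.118,0.2,0.7,0,0.05,0.006,-0.001,0.118,0.2,0.7,0,0.05]}}

```text
time: 52.12
tool_pos: [0.5131, 0.4163, 0.0826]
ee_rot: [-3.135, -0.005, -0.174]
wrist_force: [0.3, 0.2, -0.5]
width: 0.0499
finger_force: 0.0
```

```bash
python3 go.py .5106 .4163 .0745 -.172
```

```text
52.12 [0.5131 0.4163 0.0826] [-3.1353 -0.0051 -0.1742] 0.049924710304286225 [ 0.297   0.1785 -0.4723]
[0.5106, 0.4163, 0.0745, -0.172] [-0.0025  0.0005  0.0081] [-0.3595 -0.2906 -0.1224]
```

>>> {"method": "servo_tool", "body": {"commands": [-0.0015,0.0005,0.006,-0.3,-0.2,0,0.05,-0.0015,0.0005,0.006,-0.3,-0.2,0,0.05,-0.0015,0.0005,0.006,-0.3,-0.2,0,0.03,-0.0015,0.0005,0.006,-0.3,-0.2,0,0.008,-0.0015,0.0005,0.006,-0.3,-0.2,0,0.008,-0.0015,0.0005,0.006,-0.3,-0.2,0,0.008,-0.0015,0.0005,0.006,-0.3,-0.2,0,0.008]}}

```text
time: 53.0
tool_pos: [0.5108, 0.416, 0.0753]
ee_rot: [3.141, -0.0, -0.174]
wrist_force: [0.5, -0.4, 0.7]
width: 0.0137
finger_force: 30.0
```

>>> {"method": "servo_tool", "body": {"commands": [0,0,-0.03,0,0,0,0.008,0,0,-0.07,0,0,0,0.008,0,0,-0.11,0,0,0,0.008,0,0,-0.15,0,0,0,0.008,0,0,-0.19,0,0,0,0.008,0,0,-0.215,0,0,0,0.008,0,0,-0.215,0,0,0,0.008,0,0,-0.215,0,0,0,0.008]}}

```text
time: 54.0
tool_pos: [0.5104, 0.4158, 0.2879]
ee_rot: [3.139, 0.002, -0.174]
wrist_force: [-0.1, -0.9, -2.0]
width: 0.0136
finger_force: 30.0
```

```bash
python3 go.py .520 .0535 .29 -.172
```

```text
54.0 [0.5104 0.4158 0.2879] [ 3.139   0.0023 -0.1736] 0.013555905324730208 [-0.0705 -0.8556 -2.0196]
[0.52, 0.0535, 0.29, -0.172] [ 0.072   0.3552 -0.0013] [ 0.151   0.1293 -0.0902]
```

>>> {"method": "servo_tool", "body": {"commands": [0.009,0.044,-0.001,0,0,0,0.008,0.018,0.089,-0.001,0,0,0,0.008,0.027,0.133,-0.001,0,0,0,0.008,0.036,0.178,-0.001,0,0,0,0.008,0.045,0.222,-0.001,0,0,0,0.008,0.054,0.266,-0.001,0,0,0,0.008,0.063,0.311,-0.001,0,0,0,0.008,0.072,0.355,-0.001,0,0,0,0.008,0.072,0.355,-0.001,0,0,0,0.008,0.072,0.355,-0.001,0,0,0,0.008]}}

```text
time: 55.25
tool_pos: [0.5198, 0.0543, 0.2896]
ee_rot: [3.142, 0.003, -0.174]
wrist_force: [0.2, -0.1, -1.7]
width: 0.014
finger_force: 30.0
```

```bash
python3 go.py .520 .0535 .185 -.172
python3 - <<'E'
from h import *
S=snapshot("scene")
for d in spotter.trace("thermometer",S):print(d["conf"],d["box"])
E
```

```text
55.25 [0.5198 0.0543 0.2896] [ 3.1416  0.0029 -0.1737] 0.013980711608031257 [ 0.2067 -0.0772 -1.6571]
[0.52, 0.0535, 0.185, -0.172] [0.0006 0.0008 0.1046] [ 0.0015  0.1659 -0.0995]
0.53 [345.8, 167.1, 9.8, 27.3]
```

>>> {"method": "servo_tool", "body": {"commands": [0.0004,0.0006,0.03,0,0,0,0.008,0.0004,0.0006,0.06,0,0,0,0.008,0.0004,0.0006,0.09,0,0,0,0.008,0.0004,0.0006,0.105,0,0,0,0.008,0.0004,0.0006,0.112,0,0,0,0.008,0.0004,0.0006,0.112,0,0,0,0.008]}}

```text
time: 56.1
tool_pos: [0.5209, 0.0536, 0.1797]
ee_rot: [3.141, -0.001, -0.173]
wrist_force: [-0.5, 0.4, -2.2]
width: 0.0136
finger_force: 30.0
```

```bash
python3 go.py .520 .0535 .1645 -.172
```

```text
56.1 [0.5209 0.0536 0.1797] [ 3.1414 -0.0007 -0.173 ] 0.01356984919133062 [-0.4682  0.4106 -2.178 ]
[0.52, 0.0535, 0.1645, -0.172] [-0.0009  0.0003  0.0152] [ 0.0087 -0.0416 -0.0592]
```

>>> {"method": "servo_tool", "body": {"commands": [-0.0007,0,0.006,0,0,0,0.008,-0.0007,0,0.011,0,0,0,0.008,-0.0007,0,0.0145,0,0,0,0.008,-0.0007,0,0.0145,0,0,0,0.008,-0.0007,0,0.0145,0,0,0,0.008]}}

```text
time: 56.72
tool_pos: [0.5201, 0.0533, 0.1652]
ee_rot: [3.141, -0.001, -0.174]
wrist_force: [0.3, -0.7, 0.5]
width: 0.0137
finger_force: 30.0
```

>>> {"method": "servo_tool", "body": {"commands": [0,0,0,0,0,0,0.02,0,0,0,0,0,0,0.04,0,0,0,0,0,0,0.05,0,0,0,0,0,0,0.05,0,0,-0.03,0,0,0,0.05,0,0,-0.07,0,0,0,0.05,0,0,-0.11,0,0,0,0.05,0,0.03,-0.13,0,0,0,0.05,0,0.09,-0.13,0,0,0,0.05,0,0.15,-0.13,0,0,0,0.05]}}

```text
time: 57.98
tool_pos: [0.494, -0.0955, 0.2955]
ee_rot: [3.141, -0.002, -0.172]
wrist_force: [0.9, 0.2, 0.2]
width: 0.0503
finger_force: 0.0
```

>>> {"method": "servo_tool", "body": {"commands": [0,0.05,0,0,0,0,0.05,0,0.1,0,0,0,0,0.05,0,0.14,0,0,0,0,0.05,0,0.14,0,0,0,0,0.05]}}

```text
time: 58.48
tool_pos: [0.4692, -0.2344, 0.2943]
ee_rot: [3.141, 0.001, -0.178]
wrist_force: [-0.3, 0.9, -1.0]
width: 0.0501
finger_force: 0.0
```

```bash
python3 go.py
python3 - <<'E'
from holes import *
T,S=snapshot("top"),snapshot("scene")
for c in((.4837,.0286),(.5743,.0128),(.5853,.0758)):print(pose(T,S,c,.05,-.173,tol=4))
for s in(T,S):
  for d in spotter.trace("thermometer",s)[:2]: print("th",d["conf"],d["box"])
  for d in spotter.trace("lid",s)[:1]: print("lid",d["conf"],d["box"])
# bar top in top view: expected ends at z=.18 and dark blob there
for n,s in(("T",T),("S",S)):
    u=proj(s,[.52,.0535,.18]);b=np.array(u,int);g=cv2.cvtColor(s["img"],cv2.COLOR_BGR2GRAY)[b[1]-32:b[1]+32,b[0]-25:b[0]+25]
    k,_,st,ce=cv2.connectedComponentsWithStats((g<45).astype(np.uint8))
    for i in range(1,k):
        if st[i,4]>40:print(n,"bar",st[i],ce[i]+b-[25,32],"expect",u, atz(s,*(ce[i]+b-[25,32]),.178))
# reference: same dark blob at start
g0=cv2.cvtColor(cv2.imread("pics/top0.png"),cv2.COLOR_BGR2GRAY);u=proj(T,[.52,.0535,.18]).astype(int)
k,_,st,ce=cv2.connectedComponentsWithStats((g0[u[1]-32:u[1]+32,u[0]-25:u[0]+25]<45).astype(np.uint8))
for i in range(1,k):
    if st[i,4]>40:print("start bar",st[i],ce[i]+u-[25,32])
E
```

```text
58.48 [ 0.4692 -0.2344  0.2943] [ 3.1414  0.0008 -0.178 ] 0.05010909710056217 [-0.331   0.9024 -1.027 ]
(array([ 0.4837,  0.0286,  0.05  , -0.173 ,  0.    ,  0.    ]), 0, np.float64(0.0), 0)
(array([ 0.5743,  0.0128,  0.05  , -0.173 ,  0.    ,  0.    ]), 0, np.float64(0.0), 0)
(array([ 0.5853,  0.0758,  0.05  , -0.173 ,  0.    ,  0.    ]), 0, np.float64(0.0), 0)
th 0.57 [193.2, 242.4, 11.0, 12.9]
lid 0.88 [223.5, 145.7, 89.7, 117.4]
th 0.48 [344.4, 168.7, 13.3, 43.3]
th 0.38 [150.0, 310.0, 39.1, 63.3]
lid 0.88 [265.3, 174.4, 78.6, 92.4]
T bar [ 21  18  11  31 152] [268.7434 204.2105] expect [268.7549 203.6994] [0.5191 0.0536 0.178 ]
S bar [ 22  23   7  30 180] [300.0722 202.5389] expect [300.6011 197.2148] [0.5347 0.049  0.178 ]
start bar [ 20  18  11  31 145] [268.1517 203.669 ]
```

```bash
python3 -c "
from bench import close_job
print(close_job())"
```

```text
the job is handed in; nothing more can be done
None
```

The job is handed in, and its verdict was not shown. By my last measurements the thermometer hangs in its rest, all three tube blocks sit fully home in their own wells (checked just before the lid went on), the lid is back within about 2 mm of where it started, and it took about 58 s.

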